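# Rehang the door of the bead display case

### The job

Close up the bead display case: first push the bead tray fully home, then lift the glazed door leaf out of its stand and hang it, standing well open, with both knuckles fully down on the two pins. Then swing the leaf shut and turn the catch on the roof fully across in front of it. Keep the leaf upright and do not disturb the other things on the table.

Things in the scene. Friction and masses are not known exactly. Their poses are not given: they have to be found in the camera images.
- case: small wooden display case with clear sides, fixed to the table: 120 deep (x), 150 wide (y), 170 high. Origin: centre of its underside. Its open front is the face 60 mm from the origin on its own -x side; its two hinge pins stand beside its -y wall, just ahead of the front.
- pin_low (a point): lower of two upright steel pintle pins of the case, one above the other on one vertical line 10 mm ahead of the front plane and 11 mm outside the case's -y wall. The point is where the pin leaves its bracket (the seat that the knuckle's lower end rests on, 32 mm above the table). Pin 8 mm thick, 20 mm tall: 14 straight, then 6 tapering to 3 mm. Axes as the case. Bracket 4 mm thick, 24 x 16.
- pin_high (a point): upper pin, same size, its seat 98 mm above the lower seat (130 mm above the table). A leaf must come in sideways, its knuckles just above the pin tips (20 mm over the seats), then go straight down.
- tray (a joint): bead tray on two runners in the case: 0 = fully home, grows as it comes out of the front, up to 0.08 m; rubs with about 1.5 N and stays where it is left. While it is out the leaf cannot shut. It has end stops.
- tray_knob (a point): centre of the outer end of the tray's round wooden knob (20 across), 143 mm above the table, half-way along the case's width. It lies in the case's front plane when the tray is home, so it can be pushed from ahead without entering the case.
- latch (a joint): steel swing catch on the case's roof at the end away from the pins, turning about a vertical axis: 0 = points along the case's +y, out past its side (open); 1.571 = turned anticlockwise seen from above to point straight out of the front (-x of the case), its down-turned end then hooked 5 mm in front of the shut leaf (fully across, end stop). Rubs lightly (0.03 N m) and stays where it is left.
- latch_post (a point): middle of the upright round post on the catch's outer end, to push or pinch: 11 across, 24 tall (180 to 204 mm above the table), 40 mm from the pivot. The bar under it spans 174 to 180 mm; its down-turned end reaches to 148 mm.
- latch_pivot (a point): the catch's turning axis, at the post's mid height (192 mm above the table).
- leaf_grip (a point): middle of the leaf's top rail (12 mm below its top edge), where it can be pinched from above across its thickness. The leaf is a glazed wooden lift-off door, 14 thick (x), 140 wide (y), 150 high (z), about 0.26 kg, outer face to its -x, standing upright in the stand. Its axes equal the case's axes when it is shut; opening turns it anticlockwise seen from above about the pins. The balance point is about 2 mm towards the knuckles from the middle of its width.
- leaf_mid (a point): centre of the leaf, 75 mm above its lower edge, 63 mm under leaf_grip.
- knuckle_low (a point): lower end, on the bore's axis, of the leaf's lower knuckle: a steel tube 18 long, 18 across, bore 11. The axis runs 82 mm from the leaf's middle towards its own -y, in the middle of its thickness. It is 120 mm under leaf_grip and 18 mm above the leaf's lower edge.
- knuckle_high (a point): same point of the upper knuckle, 98 mm above that of the lower one. Both knuckles must go down on both pins together.
- stand: wooden stand fixed to the table, 90 x 110, with a slot 17 wide along its y, 34 deep, floor 12 mm above the table, cheeks to 46 mm; the leaf stands in it. Origin: centre of its underside.
- bowl: white bowl of beads, 90 across, 40 high; a bystander. Origin: on its underside, centre.
- jar: glass jar with a wooden cap, 56 across, 70 high; a bystander. Origin: on its underside, centre.
- spool: wooden spool standing on end, 52 across, 50 high; a bystander. Origin: on its underside, centre.
- phone: black slab phone lying flat, 75 x 155 x 9; a bystander. Origin: on its underside, centre.
- pliers: small pliers lying flat, about 120 long, 12 high; a bystander. Origin: on its underside.
- pot: empty wooden cup, 68 across, 50 high; a bystander. Origin: on its underside, centre.
- gauge: steel calliper gauge lying flat, 120 long, 8 high; a bystander. Origin: on its underside.
- leaf: the leaf as a whole; origin: middle of its lower edge.
Things that resemble listed ones, but are neither listed nor needed, are in the scene too. Of the things that look like the case, the larger one is meant.

How it is judged:
By the outcome, as a careful person would: the job done as asked, in the order asked, and still so for the second after the job is handed in, with the robot touching nothing.
It also fails if it takes over 72 s, if anything falls off the work surface, if the arm or the gripper's body presses on something with over 40 N, if the wrist force passes 120 N, or if a joint passes its speed limit or range.

### The arm

A 6-joint arm with a two-finger parallel gripper is mounted at the origin on the work surface. World frame = base frame: x ahead of the robot, y to its left, z up, the work surface at z = 0. Lengths are in mm, angles in rad, forces in N, time in s.
With the tool pointing down it reaches from about 375 to 900 mm from the base axis. Payload 3.1 kg.
Tool frame: the origin (TCP) lies on the centre line of the jaws, within the pads' length; the fingertips stand 25 mm ahead of it and the grasp point (between the pads) lies 6 mm ahead of it (ctrl.nose_length is the distance from the TCP to the fingertips, in mm); x points along the fingers, y is the direction in which the jaws open and shut, and the axes are right-handed (so a half turn about x gives the same grasp; the last joint's range is limited). The gripper opens to 87 mm and grips with 3 to 60 N. Pads are 19 mm wide; open, the fingers measure 117 mm over their backs; the gripper's body (75 mm by 190 mm) begins 51 mm behind the grasp point.
Start: joints at [-1.433, 0.527, 1.433, -0, 1.181, -0.178], TCP at [194.133, -594.062, 247.548] pointing down, gripper open.
Joint ranges: [-3.08, 3.08], [-0.75, 2.2], [0.22, 2.44], [-1.43, 4.57], [0, 2.65], [-2.85, 2.85]. Speed limits (rad/s): [2.79, 2.79, 3.14, 3.14, 3.14, 3.14].

### API

Orientations are given as a rotation vector (axis times angle).
In Python, from workcell import ctrl, viewer, job gives the robot as it stands.
- The arm moves only by the tool step_arm, never from a script. Its argument "increments" is text: rows parted by semicolons, each of 4 numbers parted by spaces: the shift along the world's x, y, z in units of 20 cm (1.0 is 20 cm), then the turn about the world's z in units of 60 degrees (1.0 is 60 degrees). In form: tx ty tz twist; .... A call has exactly 10 rows; each row is the pose to reach, as a shift and turn from the pose commanded when the call began; what a row does not reach only later rows make up. A row lasts 1/12 s, in which the tool goes at most 41.7 mm and 7.16 degrees, less where a joint would pass 70% of its speed; a pose out of reach is approached as far as the arm can. A call with a number of a shift or a turn outside -1 to 1 is refused whole. A call with a gripper value outside its range is refused whole. "claw" is the closure, from 0 (fully open) to 1 (shut), set as the call begins (left out, the last holds). The fingers move at their own pace and stop on an object; the grip force is fixed at half the most. Time passes only in rows, so rows that repeat a pose let the fingers close, or fill a call up. It gives the time, the measured TCP pose, the force and the opening at its end, in the units of the state.
- ctrl.state(): the state, without advancing time (a new reading comes with each control period).
- viewer.read_camera(name): name is "side" or "top"; returns the picture (420x560x3 uint8, red, green, blue); there is no depth.
- viewer.camera_params(name): a dict with "camera_matrix" (3x3 intrinsics, pixels), "R" (3x3) and "t" (3): a world point X has camera coordinates R X + t. Camera axes: x right, y down, z forward; pixel columns grow to the right and rows downward; lengths in mm; the calibration is good to about 2 mm. A picture is of the moment at which its call begins. camera_params takes no time and is no camera call.
- job.job_done(): hands the job in, once; it reports no verdict.
The state is a dict: "time_s": time; "joint_positions": joint angles; "joint_vel": joint speeds; "tau": joint torques, N m; "ee_pos": TCP position; "eef_rot": TCP orientation; "contact_force": force on the tool from outside, world axes, zero at the start; "moment": the same for the moment, N m; "finger_gap": finger opening in mm.
Only numpy, scipy, OpenCV 4.12 (cv2) and the standard library are available. Lean on these libraries where they do the work, as an engineer would, in place of code of your own. Each camera call takes 0.05 s, during which the arm holds its last target.

## Working session

There is one attempt and no reset: what is moved stays moved. The work goes in short steps, Python scripts to look and compute and a tool call to move; the robot and the scene stay as the last step left them, time stands still between calls to the robot, and variables do not carry over. Pictures are saved under pics/ and viewed, and the job is handed in when it is done.

Besides the shell and the picture viewer there is one more tool, called after ">>>" by a JSON object that holds its "name" and its "arguments". step_arm: Moves the arm, as the interface text tells. Its arguments: {"type":"object","properties":{"increments":{"type":"string"},"claw":{"type":"number"}},"required":["increments"]}

```bash
ls; mkdir -p pics; python3 - <<'E'
from workcell import ctrl, viewer, job
import cv2
print(ctrl.state())
for n in ("side","top"):
    im=viewer.read_camera(n); cv2.imwrite(f"pics/{n}0.png",im[:,:,::-1])
    p=viewer.camera_params(n); print(n,p)
E
```

```text
pics
{'time_s': 0.0, 'joint_positions': array([-1.43348257e+00,  5.28471925e-01,  1.43391774e+00, -7.37570271e-06,
        1.18140214e+00, -1.78517836e-01]), 'joint_vel': array([ 0.00086692,  0.00096545,  0.00055976, -0.0003176 , -0.00075276,
        0.00014737]), 'tau': array([ 6.41297584e-05, -4.40043461e+01, -1.76589292e+01,  6.33578910e-02,
        5.82526345e-02, -1.65966076e-04]), 'ee_pos': array([ 194.04890268, -593.38624632,  246.56314027]), 'eef_rot': array([ 2.05185214,  0.32902121, -2.05177218]), 'contact_force': array([-0.25062659, -0.36584785,  0.52710271]), 'moment': array([-0.00572999, -0.03353893,  0.05564383]), 'finger_gap': 87.15972850667805}
side {'camera_matrix': array([[452.90032867,   0.        , 279.80880042],
       [  0.        , 452.90032867, 216.22454951],
       [  0.        ,   0.        ,   1.        ]]), 'R': array([[-0.97248275, -0.23245258,  0.01559167],
       [-0.1823339 ,  0.71773181, -0.67202336],
       [ 0.14502293, -0.65637401, -0.74036579]]), 't': array([ 513.76171617,  204.0309041 , 1300.58342648])}
top {'camera_matrix': array([[495.52127235,   0.        , 283.85208798],
       [  0.        , 495.52127235, 208.72256716],
       [  0.        ,   0.        ,   1.        ]]), 'R': array([[-0.00547851, -0.999958  ,  0.00734794],
       [-0.99331715,  0.00459468, -0.11532535],
       [ 0.11528674, -0.00793065, -0.99330059]]), 't': array([ -20.72435727,  541.31252014, 1800.82698441])}
```

View pics/side0.png

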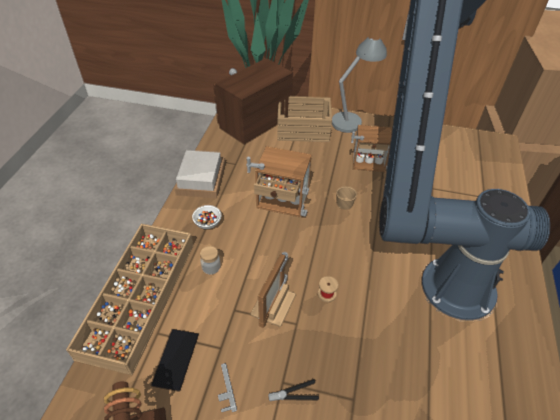

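View pics/top0.png

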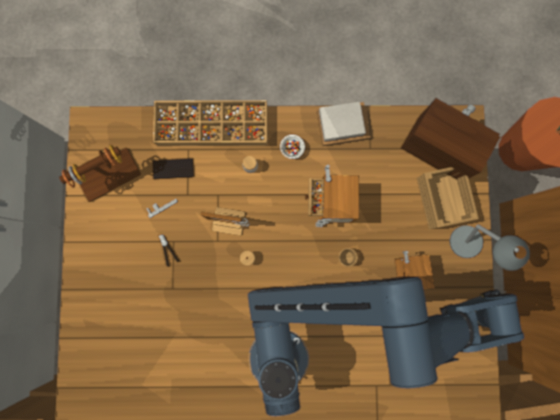

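```bash
cat > h.py <<'E'
import cv2, numpy as np
from workcell import ctrl, viewer, job
def crop(name,im,x0,y0,w,h,f,out):
    c=im[y0:y0+h,x0:x0+w]; c=cv2.resize(c,None,fx=f,fy=f,interpolation=cv2.INTER_CUBIC)
    c=np.ascontiguousarray(c[:,:,::-1])
    for k in range(0,w,10):
        cv2.line(c,(k*f,0),(k*f,6 if (x0+k)%50 else 14),(0,255,255),1)
        if (x0+k)%20==0: cv2.putText(c,str(x0+k),(k*f,24),0,.4,(0,255,255),1)
    for k in range(0,h,10):
        cv2.line(c,(0,k*f),(6,k*f),(0,255,255),1)
        if (y0+k)%20==0: cv2.putText(c,str(y0+k),(8,k*f+4),0,.4,(0,255,255),1)
    cv2.imwrite("pics/"+out,c)
P={n:viewer.camera_params(n) for n in ("side","top")}
def proj(n,X):
    p=P[n]; c=p["R"]@np.asarray(X,float)+p["t"]; q=p["camera_matrix"]@c; return q[:2]/q[2]
def ray(n,uv):
    p=P[n]; d=np.linalg.inv(p["camera_matrix"])@np.array([uv[0],uv[1],1.]); 
    return -p["R"].T@p["t"], p["R"].T@d
def atz(n,uv,z):
    o,d=ray(n,uv); return o+d*(z-o[2])/d[2]
def tri(us,ut):
    A=[];b=[]
    for n,uv in (("side",us),("top",ut)):
        o,d=ray(n,uv); d=d/np.linalg.norm(d); M=np.eye(3)-np.outer(d,d); A.append(M); b.append(M@o)
    A=np.vstack(A);b=np.hstack(b); x,_,_,_=np.linalg.lstsq(A,b,rcond=None)
    return x, np.linalg.norm(A@x-b)
E
python3 - <<'E'
from h import *
s=cv2.imread("pics/side0.png")[:,:,::-1];t=cv2.imread("pics/top0.png")[:,:,::-1]
crop("s",s,235,135,100,90,8,"s_case.png")
crop("s",s,235,240,110,95,7,"s_leaf.png")
crop("t",t,290,150,90,90,7,"t_case.png")
crop("t",t,190,190,100,70,8,"t_leaf.png")
E
```

```text
(no output)
```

View pics/s_case.png

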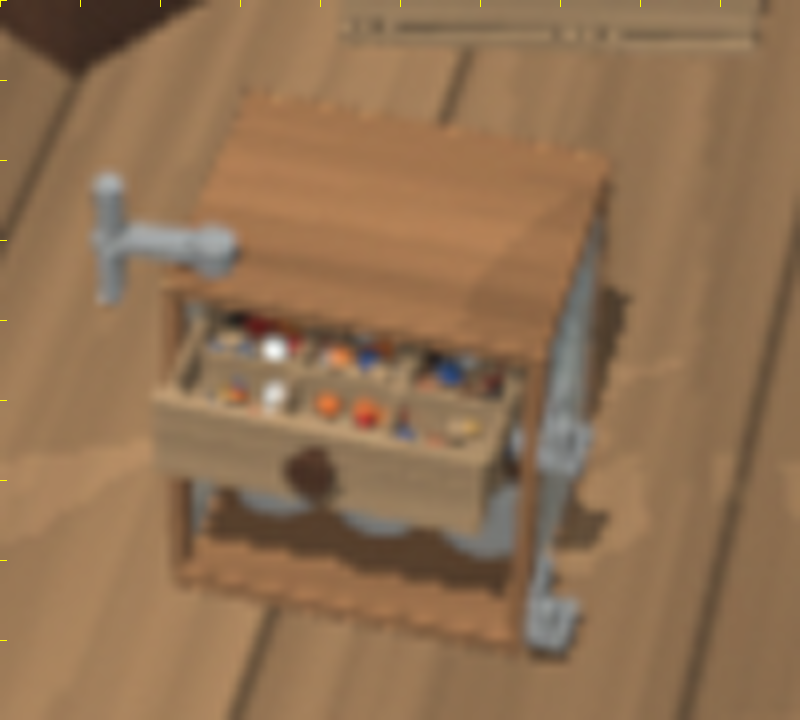

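View pics/s_leaf.png

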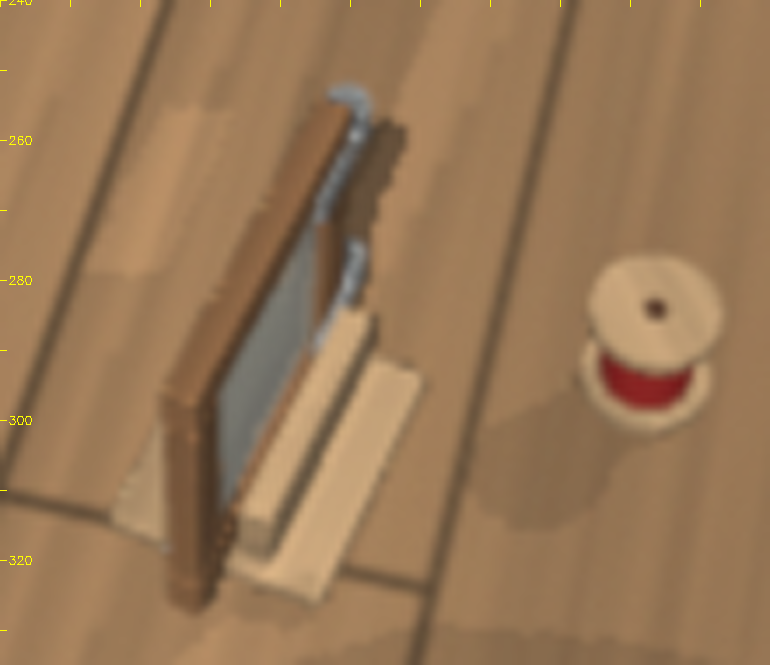

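View pics/t_case.png

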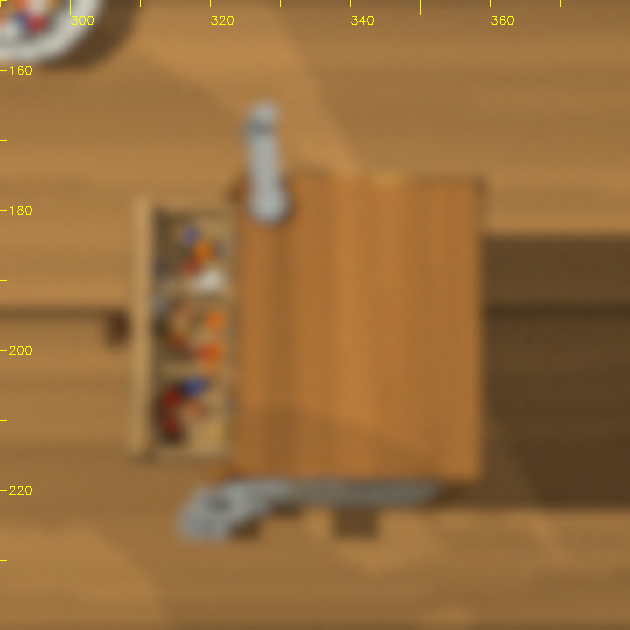

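View pics/t_leaf.png

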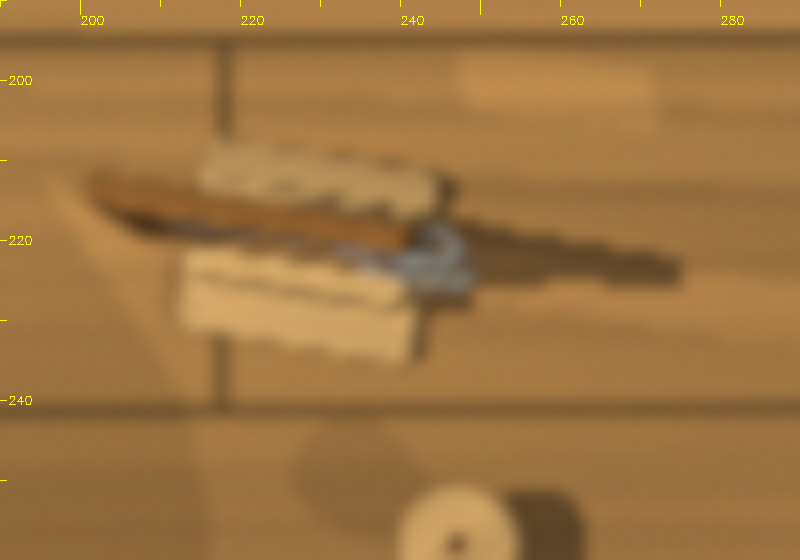

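```bash
cat > fit.py <<'E'
from h import *
from scipy.optimize import least_squares
def Rz(a): c,s=np.cos(a),np.sin(a); return np.array([[c,-s,0],[s,c,0],[0,0,1]])
# case
obs=[("top",(323.1,175.4),(-60,75,170)),("top",(359,175.7),(60,75,170)),("top",(358.9,218),(60,-75,170)),("top",(323.1,217.8),(-60,-75,170)),
("side",(265.6,146.5),(60,75,170)),("side",(310.9,155),(60,-75,170)),("side",(255.6,170),(-60,75,170)),("side",(303.1,178.8),(-60,-75,170)),
("side",(257.5,208.1),(-60,75,0)),("side",(300.6,215.6),(-60,-75,0))]
def w(p,X): return Rz(p[2])@np.array(X,float)+np.array([p[0],p[1],0])
def res(p): return np.hstack([proj(n,w(p,X))-uv for n,uv,X in obs])
if __name__=="__main__":
    r=least_squares(res,[500,-150,-1.57],x_scale=[10,10,.01]); print(r.x); print(r.fun.reshape(-1,2).round(1))
    from scipy.spatial.transform import Rotation as Ro
    print(Ro.from_rotvec([ 2.05185214,  0.32902121, -2.05177218]).as_matrix().round(3))
    for z in (162,): print(atz("top",(201,212),z),atz("top",(240,219.5),z),atz("side",(284,254.5),z))
E
python3 fit.py
```

```text
[ 568.22346423 -216.99423928   -1.58568351]
[[-0.  -1.2]
 [-1.1 -1.1]
 [-0.7 -0.1]
 [-0.1 -0.2]
 [ 0.6 -1.1]
 [ 1.2 -1.6]
 [ 0.  -0.4]
 [ 0.9 -0.3]
 [-0.6 -0. ]
 [ 0.5  1.3]]
[[-0.     0.311 -0.951]
 [ 0.002 -0.951 -0.311]
 [-1.    -0.002 -0.   ]]
[516.05344057 261.44705075 162.        ] [489.615926   127.82174509 162.        ] [488.95225115 129.02244484 162.        ]
```

```bash
python3 - <<'E'
from h import *
print(tri((235+312/8-.44,135+473/8-.44),(290+112/7-.43,150+328/7-.43)))
for z in(143,):print(atz("side",(273.5,193.7),z),atz("top",(305.6,196.4),z))
print(tri((248.4+.1,157.5),(327,166)))
# leaf ends top corners
print(atz("top",(292,147),20), atz("top",(250,163),60))
E
```

```text
(array([572.10558964, -98.35719627, 142.46368766]), np.float64(1.4540687030842157))
[573.18165773 -97.75829085 143.        ] [571.09198904 -98.5327312  143.        ]
(array([ 667.18632996, -168.70491394,  203.89651448]), np.float64(1.649193092899824))
[776.99387817 -55.60121776  20.        ] [707.7044205  100.31705479  60.        ]
```

>>> {"name": "step_arm", "arguments": {"increments": "0.05 0.1 0 -0.1; 0.1 0.25 0 -0.2; 0.2 0.4 0 -0.3; 0.3 0.6 0 -0.32; 0.4 0.8 0 -0.32; 0.5 1 0 -0.32; 0.6 1 0 -0.32; 0.7 1 0 -0.32; 0.8 1 0 -0.32; 0.9 1 0 -0.32", "claw": 1}}

```text
time_s: 0.93
ee_pos: [375.1, -393.2, 247.4]
eef_rot: [-2.212, 0.02, 2.212]
contact_force: [-0.5, -1.4, 0.4]
finger_gap: 28.4
```

>>> {"name": "step_arm", "arguments": {"increments": "0.2 0.1 0 0; 0.4 0.25 0 0; 0.6 0.4 0 0; 0.75 0.55 0 0; 0.9 0.7 0 0; 0.985 0.85 0 0; 0.985 1 0 0; 0.985 1 0 0; 0.985 1 0 0; 0.985 1 0 0"}}

```text
time_s: 1.77
ee_pos: [570.9, -193.9, 247.2]
eef_rot: [-2.212, 0.02, 2.213]
contact_force: [-0.8, -0.4, -0.2]
finger_gap: 0.6
```

>>> {"name": "step_arm", "arguments": {"increments": "0 0.2 0 0; 0 0.4 0 0; 0 0.6 0 0; 0 0.75 -0.05 0; 0 0.76 -0.2 0; 0 0.76 -0.35 0; 0 0.76 -0.45 0; 0 0.76 -0.45 0; 0 0.76 -0.45 0; 0 0.76 -0.45 0"}}

```text
time_s: 2.6
ee_pos: [572.1, -43.6, 158.6]
eef_rot: [-2.213, 0.024, 2.209]
contact_force: [-0.1, 0.8, -0.9]
finger_gap: -0.1
```

```bash
python3 - <<'E'
from h import *
st=ctrl.state(); print(st['time_s'],st['ee_pos'],st['contact_force'],st['finger_gap'],st['joint_positions'])
s=viewer.read_camera("side");t=viewer.read_camera("top")
cv2.imwrite("pics/s1.png",s[:,:,::-1]);cv2.imwrite("pics/t1.png",t[:,:,::-1])
crop("s",s,235,105,110,110,6,"s1c.png");crop("t",t,270,150,100,90,7,"t1c.png")
E
```

```text
2.6 [572.0929688  -43.62215182 158.58435468] [-0.12786618  0.75044804 -0.94623128] -0.1430277727637781 [-2.70752117e-01  5.75780248e-01  1.64693418e+00 -1.04095254e-04
  9.16689050e-01  1.32140266e+00]
```

View pics/s1c.png

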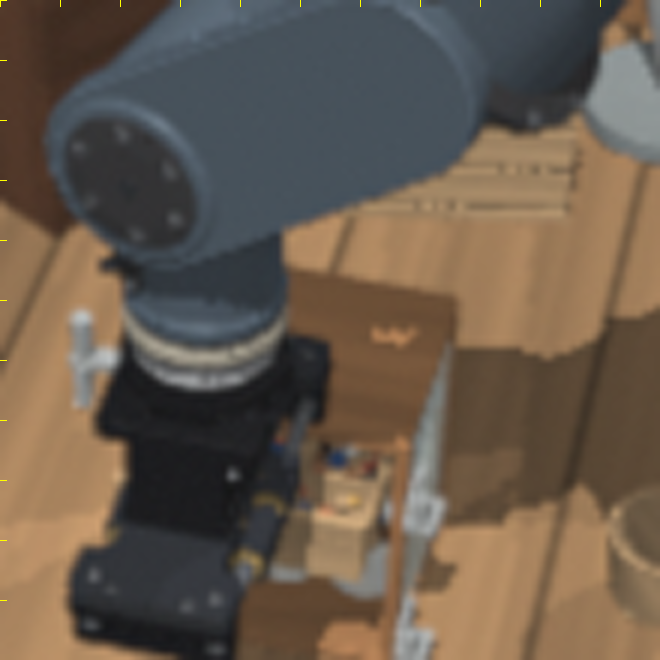

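View pics/t1c.png

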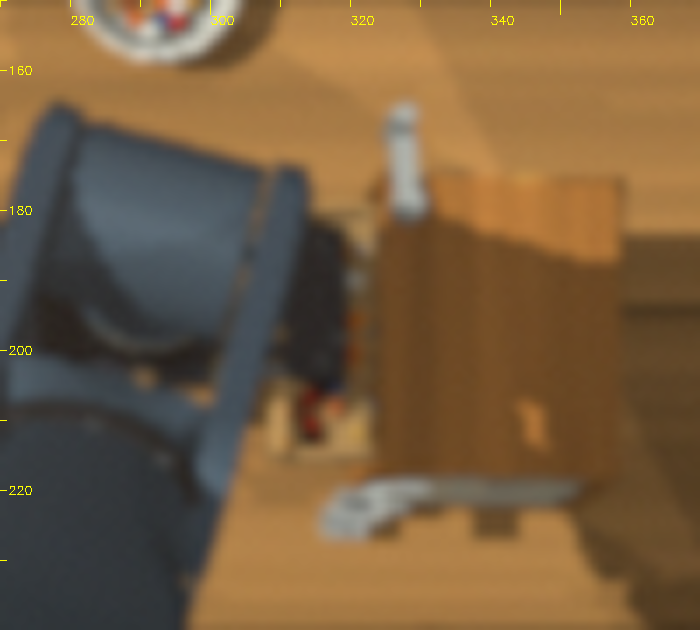

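>>> {"name": "step_arm", "arguments": {"increments": "0 -0.08 0 0; 0 -0.16 0 0; 0 -0.22 0 0; 0 -0.27 0 0; 0 -0.32 0 0; 0 -0.36 0 0; 0 -0.4 0 0; 0 -0.43 0 0; 0 -0.45 0 0; 0 -0.45 0 0"}}

```text
time_s: 3.53
ee_pos: [571.1, -133.1, 157.4]
eef_rot: [-2.212, 0.023, 2.212]
contact_force: [0.1, -0.2, 0.5]
finger_gap: 0.3
```

>>> {"name": "step_arm", "arguments": {"increments": "0 -0.01 0 0; 0 -0.015 0 0; 0 -0.02 0 0; 0 -0.025 0 0; 0 -0.03 0 0; 0 -0.035 0 0; 0 -0.04 0 0; 0 -0.04 0 0; 0 -0.04 0 0; 0 -0.04 0 0"}}

```text
time_s: 4.37
ee_pos: [571.1, -140.2, 157.5]
eef_rot: [-2.212, 0.021, 2.212]
contact_force: [-1.7, 1.0, -0.5]
finger_gap: 0.4
```

>>> {"name": "step_arm", "arguments": {"increments": "0 -0.01 0 0; 0 -0.015 0 0; 0 -0.02 0 0; 0 -0.025 0 0; 0 -0.03 0 0; 0 -0.03 0 0; 0 -0.03 0 0; 0 -0.03 0 0; 0 -0.03 0 0; 0 -0.03 0 0"}}

```text
time_s: 5.2
ee_pos: [570.9, -145.1, 157.5]
eef_rot: [-2.21, 0.02, 2.211]
contact_force: [0.1, 4.8, 0.5]
finger_gap: 0.6
```

>>> {"name": "step_arm", "arguments": {"increments": "0 -0.005 0 0; 0 -0.01 0 0; 0 -0.015 0 0; 0 -0.02 0 0; 0 -0.02 0 0; 0 -0.02 0 0; 0 -0.02 0 0; 0 -0.02 0 0; 0 -0.02 0 0; 0 -0.02 0 0"}}

```text
time_s: 6.03
ee_pos: [570.9, -145.4, 157.5]
eef_rot: [-2.206, 0.014, 2.208]
contact_force: [1.9, 15.6, 3.8]
finger_gap: 0.1
```

>>> {"name": "step_arm", "arguments": {"increments": "0 0.1 0 0; 0 0.3 0 0.1; 0 0.5 0.1 0.2; 0 0.7 0.3 0.3; 0 0.8 0.5 0.4; 0 0.9 0.6 0.5; 0 0.95 0.65 0.62; 0 1 0.65 0.74; 0 1 0.65 0.86; 0 1 0.65 0.98", "claw": 0}}

```text
time_s: 6.87
ee_pos: [572.2, 50.0, 288.9]
eef_rot: [1.609, 0.887, -1.604]
contact_force: [-0.5, 0.6, -0.6]
finger_gap: 59.2
```

```bash
python3 - <<'E'
from h import *
st=ctrl.state(); print(st['time_s'],st['ee_pos'],st['contact_force'],st['finger_gap'],st['joint_positions'])
s=viewer.read_camera("side");t=viewer.read_camera("top")
cv2.imwrite("pics/s2.png",s[:,:,::-1]);cv2.imwrite("pics/t2.png",t[:,:,::-1])
s0=cv2.imread("pics/side0.png")[:,:,::-1];t0=cv2.imread("pics/top0.png")[:,:,::-1]
crop("s",s0,250,245,50,50,12,"lsA.png");crop("s",s0,250,285,50,50,12,"lsB.png")
crop("t",t0,195,205,60,30,13,"lt.png")
E
```

```text
6.8667 [572.23668926  49.99291511 288.86084146] [-0.45906132  0.55645997 -0.55903856] 59.16902027829814 [-0.10650165  0.41164932  1.51605143 -0.00175851  1.20941288  0.45264433]
```

View pics/s2.png

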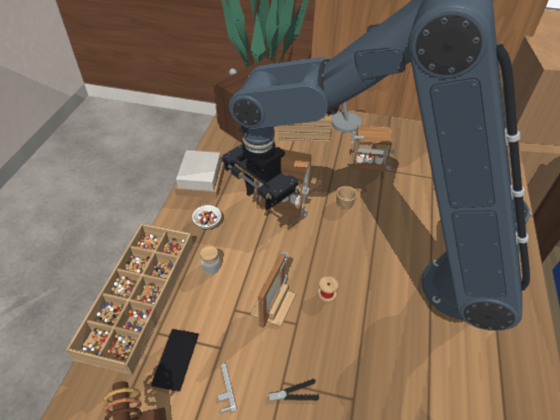

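View pics/lsA.png

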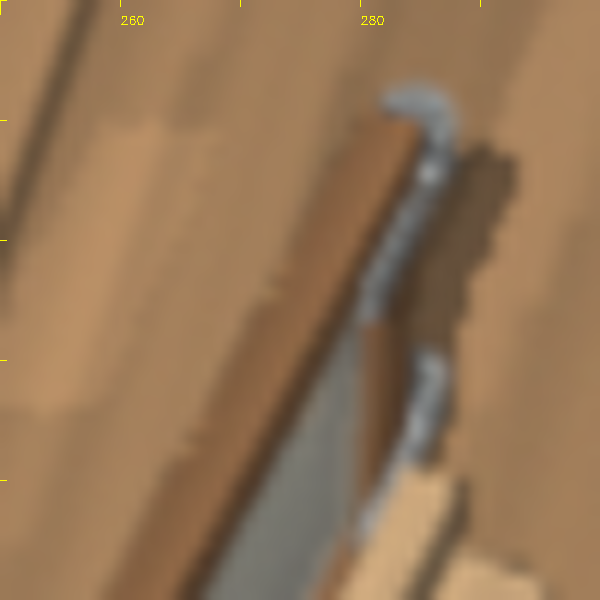

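View pics/lsB.png

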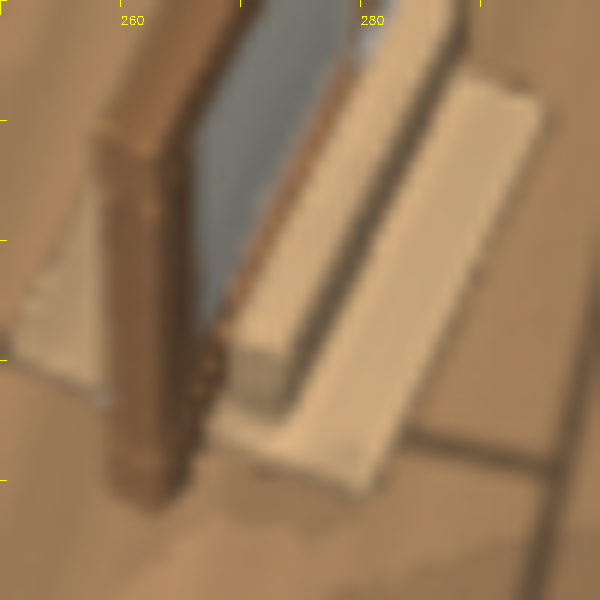

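View pics/lt.png

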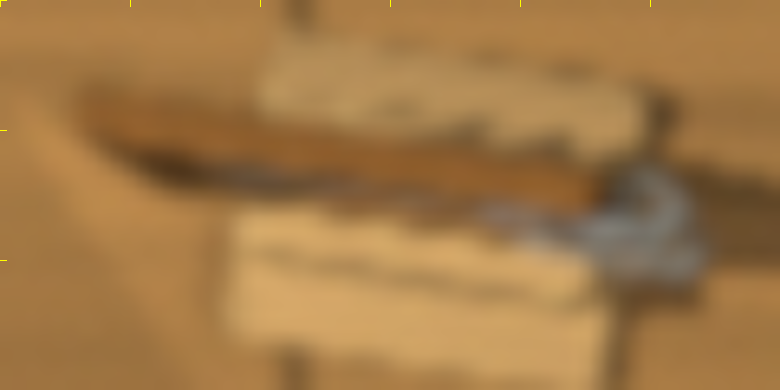

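View pics/t2.png

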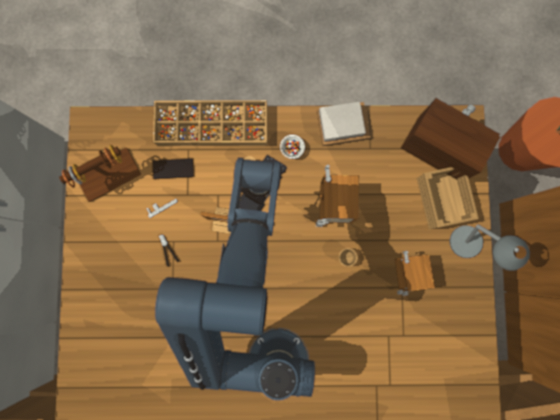

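```bash
cat > fit2.py <<'E'
from fit import *
obs=[("top",(200.5,211.3),(7,70,150)),("top",(201.8,214.4),(-7,70,150)),("top",(241.1,217.2),(7,-70,150)),("top",(239.9,220.7),(-7,-70,150)),
("top",(244.5,220.3),(0,-82,134)),
("side",(284.1,254.5),(-7,-70,150)),("side",(280.4,254.1),(7,-70,150)),("side",(257.9,296.2),(7,70,150)),("side",(263.3,297.5),(-7,70,150)),
("side",(258.3,325.4),(7,70,0)),("side",(262.9,327.0),(-7,70,0))]
def res(p): return np.hstack([proj(n,w(p,X)+[0,0,p[3]])-uv for n,uv,X in obs])
r=least_squares(res,[500,190,-.18,12],x_scale=[10,10,.01,5]); print(r.x); print(r.fun.reshape(-1,2).round(1))
s=[o for o in obs]
for nm in("top","side"):
    full=obs; obs=[o for o in s if o[0]==nm]
    rr=least_squares(lambda p:res(list(p)+[12]),[500,190,-.18],x_scale=[10,10,.01]); print(nm,rr.x, np.abs(rr.fun).max())
E
python3 fit2.py
```

```text
[ 5.04467859e+02  1.93886194e+02 -1.66976230e-01  7.72604859e+00]
[[ 0.6 -1.2]
 [-1.4 -0.3]
 [ 0.2 -0.5]
 [ 0.7 -0. ]
 [ 0.2 -0.6]
 [ 1.3  0.3]
 [-0.  -1. ]
 [-0.3 -0.6]
 [-0.3  0.1]
 [ 0.5  0.9]
 [ 0.7  1.2]]
top [ 5.02153412e+02  1.93704795e+02 -1.61406294e-01] 1.561863177420264
side [ 5.04747465e+02  1.96227210e+02 -1.61492268e-01] 1.3625065091282522
```

>>> {"name": "step_arm", "arguments": {"increments": "-0.08 0.15 0 0.1; -0.15 0.3 0 0.2; -0.24 0.5 -0.05 0.3; -0.3 0.65 -0.1 0.38; -0.338 0.723 -0.2 0.38; -0.338 0.723 -0.3 0.38; -0.338 0.723 -0.4 0.38; -0.338 0.723 -0.45 0.38; -0.338 0.723 -0.45 0.38; -0.338 0.723 -0.45 0.38"}}

```text
time_s: 7.8
ee_pos: [504.2, 194.1, 197.5]
eef_rot: [1.334, 1.123, -1.334]
contact_force: [-0.1, 0.5, 0.4]
finger_gap: 86.9
```

```bash
python3 - <<'E'
from h import *
st=ctrl.state(); print(st['time_s'],st['ee_pos'],st['eef_rot'],st['joint_positions'])
s=viewer.read_camera("side");t=viewer.read_camera("top")
crop("s",s,215,205,120,130,5,"s3.png");crop("t",t,180,180,110,80,7,"t3.png")
E
```

```text
7.8 [504.15482284 194.08920048 197.48522639] [ 1.3335643   1.12336176 -1.33382908] [ 1.60708430e-01  4.81586272e-01  1.69710249e+00 -3.71033577e-04
  9.62898561e-01  3.31510715e-01]
```

View pics/s3.png

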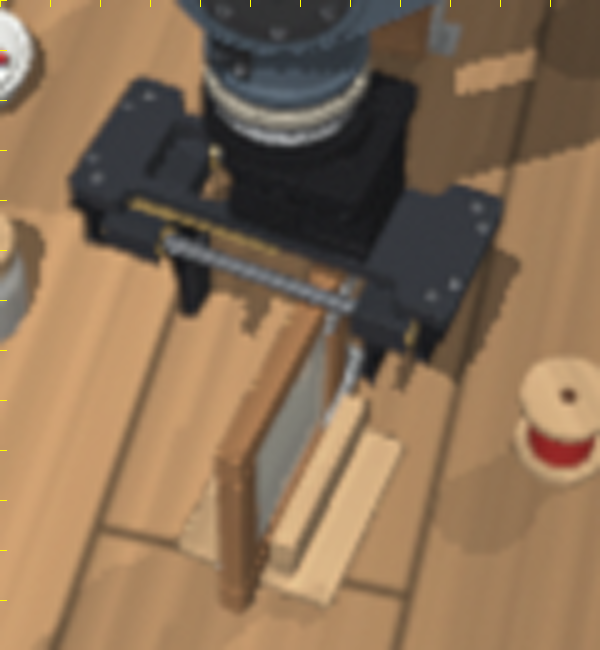

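View pics/t3.png

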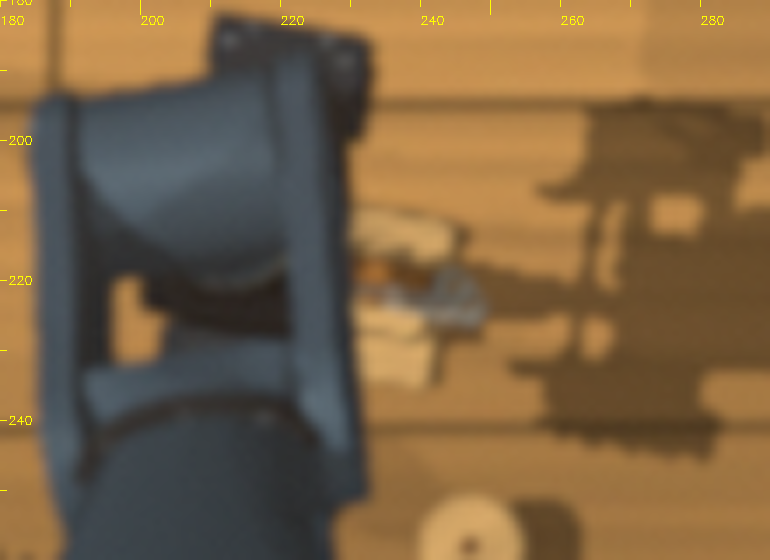

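>>> {"name": "step_arm", "arguments": {"increments": "0 0 -0.05 0; 0 0 -0.1 0; 0 0 -0.14 0; 0 0 -0.17 0; 0 0 -0.19 0; 0 0 -0.19 0; 0 0 -0.19 0; 0 0 -0.19 0; 0 0 -0.19 0; 0 0 -0.19 0"}}

```text
time_s: 8.73
ee_pos: [503.8, 194.6, 159.9]
eef_rot: [1.333, 1.124, -1.332]
contact_force: [-0.7, -0.1, 0.1]
finger_gap: 86.9
```

>>> {"name": "step_arm", "arguments": {"increments": "0 0 0 0; 0 0 0 0; 0 0 0 0; 0 0 0 0; 0 0 0 0; 0 0 0 0; 0 0 0 0; 0 0 0 0; 0 0 0 0; 0 0 0 0", "claw": 1}}

```text
time_s: 9.57
ee_pos: [503.6, 194.5, 159.5]
eef_rot: [1.332, 1.125, -1.332]
contact_force: [0.9, -0.3, 0.5]
finger_gap: 28.4
```

>>> {"name": "step_arm", "arguments": {"increments": "0 0 0 0; 0 0 0 0; 0 0 0 0; 0 0 0 0; 0 0 0 0; 0 0 0.05 0; 0 0 0.1 0; 0 0 0.15 0; 0 0 0.2 0; 0 0 0.22 0"}}

```text
time_s: 10.4
ee_pos: [504.5, 194.8, 205.8]
eef_rot: [1.335, 1.123, -1.329]
contact_force: [0.3, -0.7, -2.2]
finger_gap: 13.6
```

```bash
python3 - <<'E'
from h import *
st=ctrl.state(); print(st['time_s'],st['ee_pos'],st['contact_force'],st['moment'],st['finger_gap'])
s=viewer.read_camera("side");t=viewer.read_camera("top")
crop("s",s,215,205,120,130,5,"s4.png")
E
```

```text
10.4 [504.54838026 194.76151695 205.84221009] [ 0.26195888 -0.66751502 -2.20313273] [ 0.04647883 -0.10118532  0.00311701] 13.588812218623499
```

View pics/s4.png

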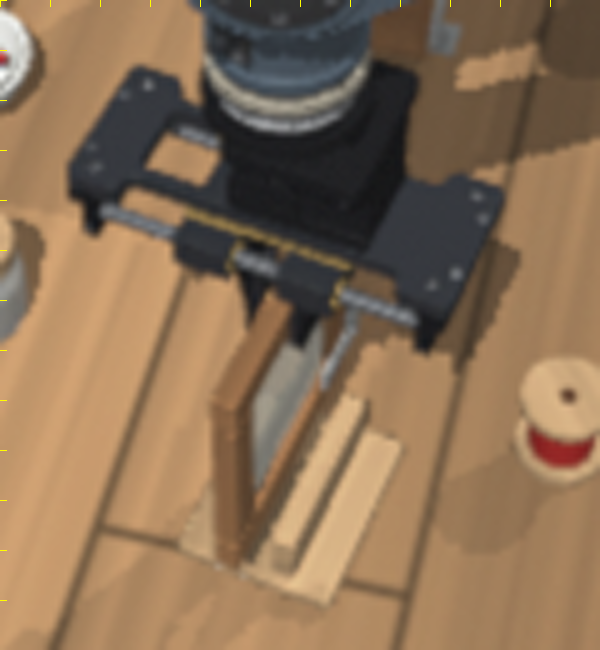

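>>> {"name": "step_arm", "arguments": {"increments": "0 -0.03 0 0; 0 -0.1 0 0; 0 -0.2 0 0; 0 -0.32 0 0; 0 -0.45 0 0; 0 -0.58 0 0; 0 -0.71 0 0; 0 -0.84 0 0; 0 -0.94 0 0; -0.01 -1 0 0"}}

```text
time_s: 11.33
ee_pos: [501.5, -8.0, 203.1]
eef_rot: [1.333, 1.123, -1.334]
contact_force: [-0.6, -0.1, -1.6]
finger_gap: 13.9
```

>>> {"name": "step_arm", "arguments": {"increments": "-0.01 -0.03 0 0; -0.02 -0.07 0 0; -0.03 -0.12 0 0; -0.03 -0.17 0 0; -0.03 -0.2 0 0; -0.03 -0.2 0 0; -0.03 -0.2 0 0; -0.03 -0.2 0 0; -0.03 -0.2 0 0; -0.03 -0.2 0 0"}}

```text
time_s: 12.17
ee_pos: [495.5, -45.0, 203.5]
eef_rot: [1.332, 1.125, -1.332]
contact_force: [-0.2, -0.8, -2.5]
finger_gap: 13.6
```

```bash
python3 - <<'E'
from h import *
st=ctrl.state(); print(st['time_s'],st['ee_pos'],st['eef_rot'],st['contact_force'],st['moment'],st['finger_gap'],st['joint_positions'])
s=viewer.read_camera("side");t=viewer.read_camera("top")
cv2.imwrite("pics/s5f.png",s[:,:,::-1]);cv2.imwrite("pics/t5f.png",t[:,:,::-1])
crop("s",s,270,145,60,85,9,"s5.png")
crop("t",t,275,190,70,50,11,"t5.png")
E
```

```text
12.1667 [495.48480894 -45.00587514 203.52439716] [ 1.33187728  1.12529226 -1.33184251] [-0.18245502 -0.79628176 -2.49218931] [-0.00332756 -0.09347129 -0.04749765] 13.561602082713982 [-3.15658653e-01  4.21683594e-01  1.79427138e+00  1.66815439e-04
  9.25815387e-01 -1.47848562e-01]
```

View pics/s5.png

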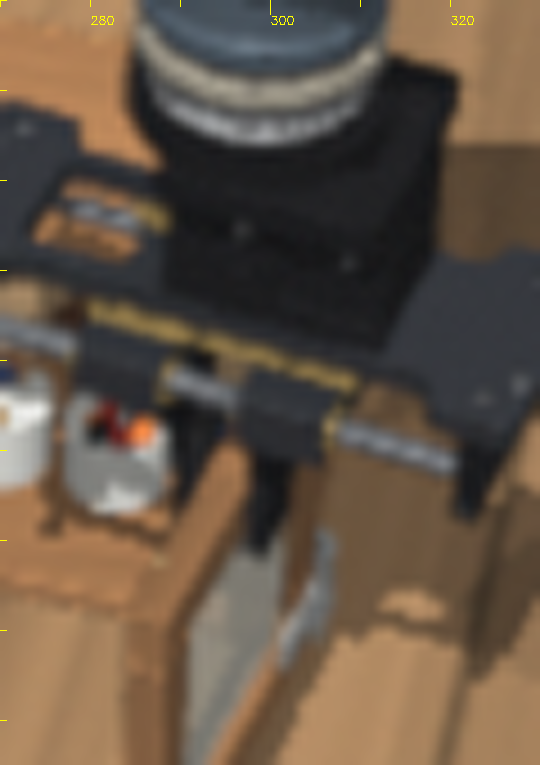

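View pics/t5.png

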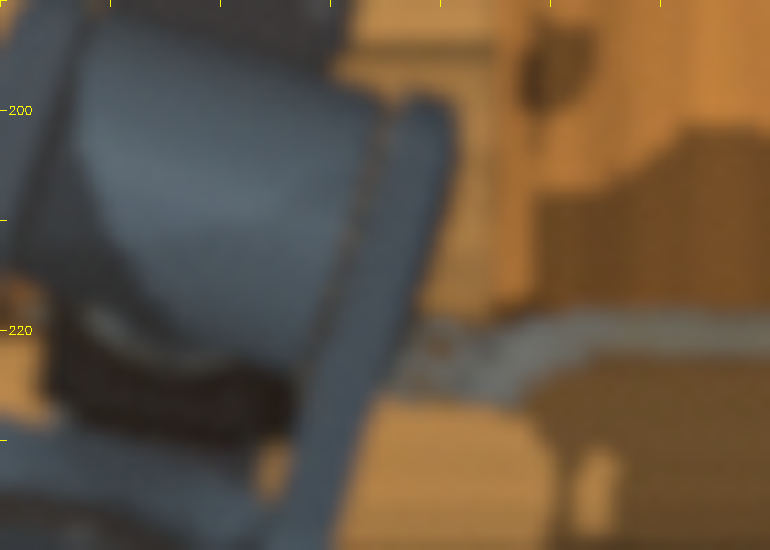

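View pics/s5f.png

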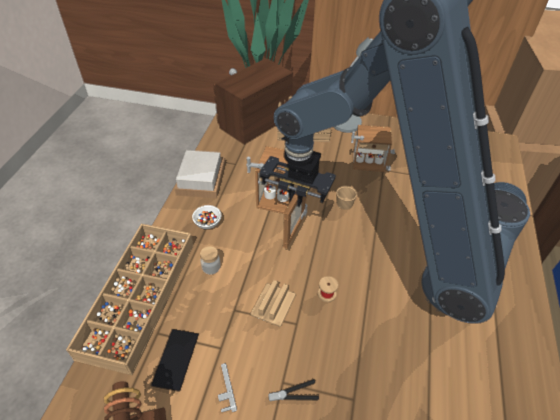

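```bash
python3 - <<'E'
from h import *
pin=np.array([483.3,-145.7])
for z in (32,52,130,150): print("pin",z,[proj(n,[*pin,z]).round(1) for n in("top","side")])
st=ctrl.state()
from scipy.spatial.transform import Rotation as Ro
M=Ro.from_rotvec(st['eef_rot']).as_matrix(); print(M.round(4))
n=M[:2,1]; yaw=np.arctan2(n[1],n[0]); print(np.degrees(yaw))
k=st['ee_pos'][:2]-82*np.array([-np.sin(yaw),np.cos(yaw)]); print("k",k)
b=st['ee_pos'][2]-147.5
for z in (b+18,b+36,b+116,b+134): print("kn",z,[proj(n,[*k,z]).round(1) for n in("top","side")])
t=cv2.imread("pics/t5f.png")[:,:,::-1];t0=cv2.imread("pics/top0.png")[:,:,::-1];s0=cv2.imread("pics/side0.png")[:,:,::-1]
crop("t",t,300,205,35,30,20,"a.png");crop("t",t0,300,205,35,30,20,"b.png");crop("t",s0,290,175,30,50,15,"c.png")
E
```

```text
pin 32 [array([317.1, 224.2]), array([304.3, 213. ])]
pin 52 [array([317.5, 223.7]), array([304.7, 208.7])]
pin 130 [array([319.2, 221.8]), array([306.1, 191.1])]
pin 150 [array([319.6, 221.3]), array([306.5, 186.3])]
[[-1.000e-04  9.859e-01 -1.672e-01]
 [ 1.000e-04 -1.672e-01 -9.859e-01]
 [-1.000e+00 -1.000e-04 -1.000e-04]]
-9.624080088306677
k [ 481.78570597 -125.93686111]
kn 74.02606591006005 [array([312.5, 223.6]), array([304.3, 208.5])]
kn 92.02606591006005 [array([312.8, 223.2]), array([304.6, 204.4])]
kn 172.02606591006005 [array([314.4, 221.2]), array([306.2, 185.5])]
kn 190.02606591006005 [array([314.7, 220.7]), array([306.5, 181.1])]
```

View pics/a.png

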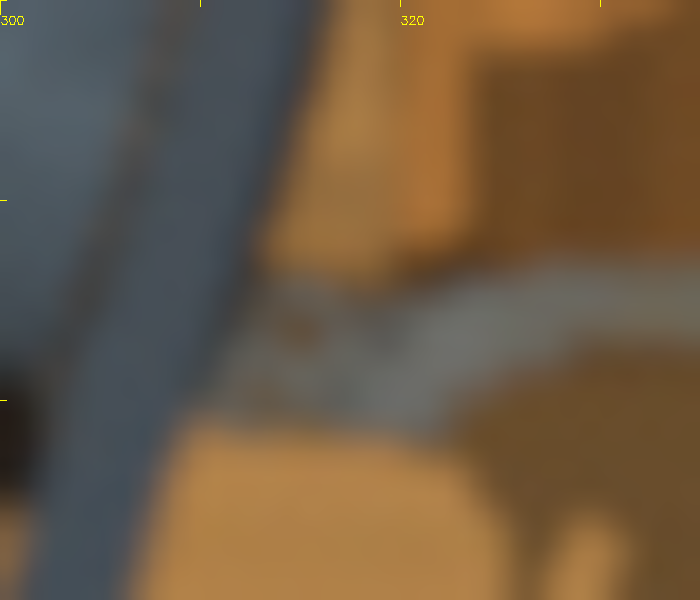

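View pics/b.png

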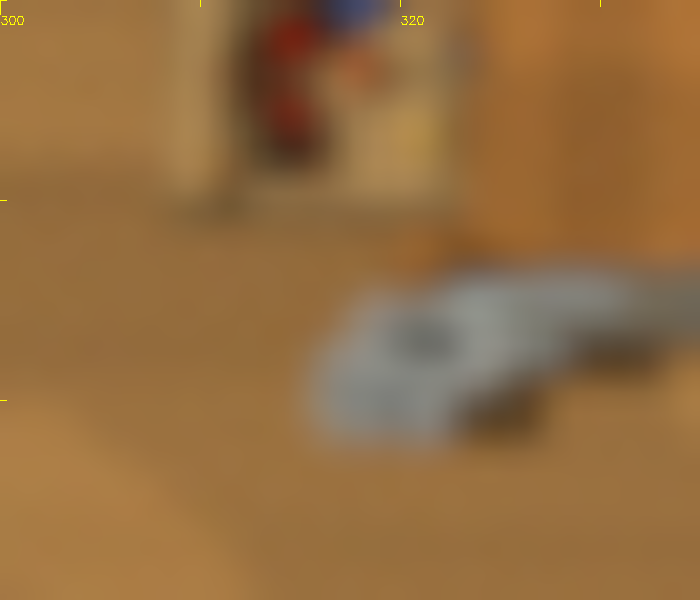

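View pics/c.png

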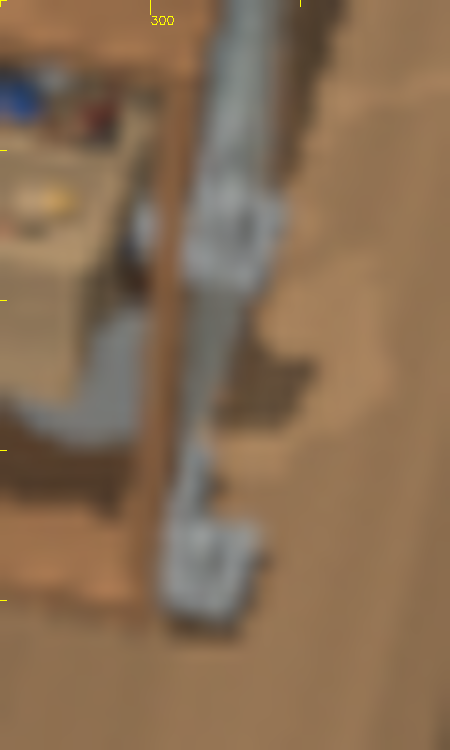

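```bash
cat > ov.py <<'E'
from fit import *
import sys
def draw(img,n,x0,y0,wd,ht,f,pts,col):
    q=[((proj(n,p)-[x0,y0]+.5)*f).astype(int) for p in pts]
    for a,b in zip(q[:-1],q[1:]): cv2.line(img,tuple(map(int,a)),tuple(map(int,b)),col,1)
def mk(n,src,x0,y0,wd,ht,f,cx,cy,psi,out):
    s=cv2.imread(src)[y0:y0+ht,x0:x0+wd]; img=cv2.resize(s,None,fx=f,fy=f,interpolation=cv2.INTER_CUBIC)
    C=lambda X: w([cx,cy,psi],X)
    for zz,col in((32,(0,255,0)),(130,(255,255,0))):
        for h in (0,):
            draw(img,n,x0,y0,wd,ht,f,[C((-70+a,-86+b,zz)) for a,b in((-12,-8),(12,-8),(12,8),(-12,8),(-12,-8))],col)
        th=np.linspace(0,6.3,20)
        draw(img,n,x0,y0,wd,ht,f,[C((-70+4*np.cos(t),-86+4*np.sin(t),zz)) for t in th],(0,0,255))
        draw(img,n,x0,y0,wd,ht,f,[C((-70+1.5*np.cos(t),-86+1.5*np.sin(t),zz+20)) for t in th],(0,0,255))
    for zz in(0,170): draw(img,n,x0,y0,wd,ht,f,[C((a,b,zz)) for a,b in((-60,-75),(60,-75),(60,75),(-60,75),(-60,-75))],(255,0,255))
    draw(img,n,x0,y0,wd,ht,f,[C((-60,-75,0)),C((-60,-75,170))],(255,0,255))
    draw(img,n,x0,y0,wd,ht,f,[C((-60,75,0)),C((-60,75,170))],(255,0,255))
    cv2.imwrite(out,img)
cx,cy,psi=map(float,sys.argv[1:4])
tag=sys.argv[4]
mk("top","pics/top0.png",308,165,56,65,12,cx,cy,psi,f"pics/ovt{tag}.png")
mk("side","pics/side0.png",250,140,65,80,9,cx,cy,psi,f"pics/ovs{tag}.png")
E
python3 ov.py 568.2 -217 -1.586 A
```

```text
(no output)
```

View pics/ovtA.png

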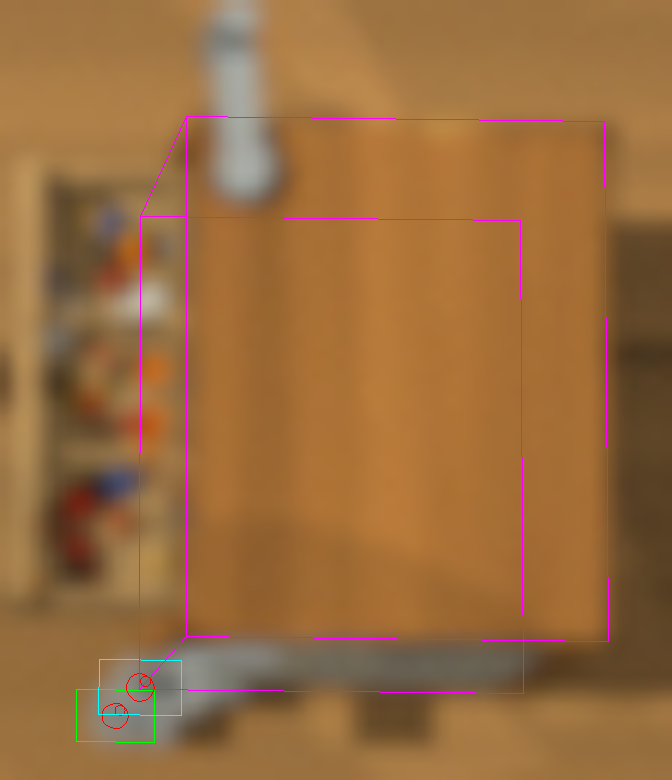

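View pics/ovsA.png

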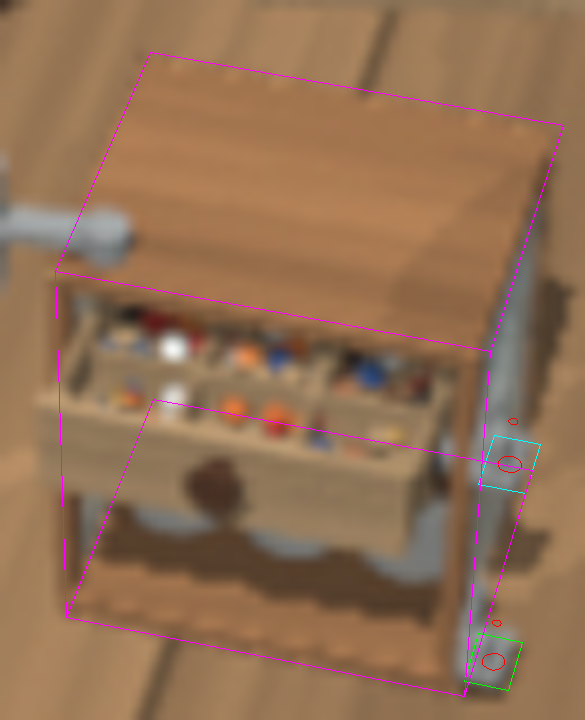

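```bash
python3 ov.py 570 -219 -1.571 B
```

```text
(no output)
```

View pics/ovtB.png

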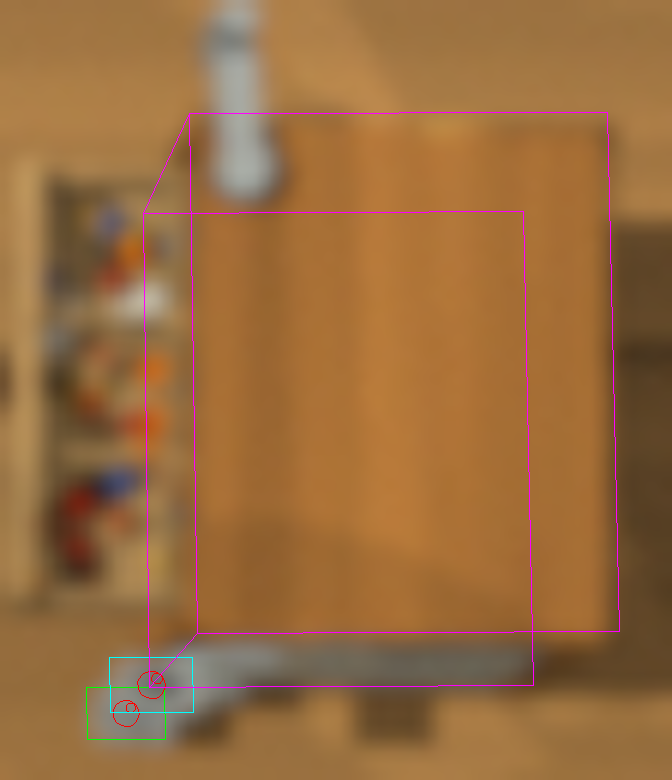

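View pics/ovsB.png

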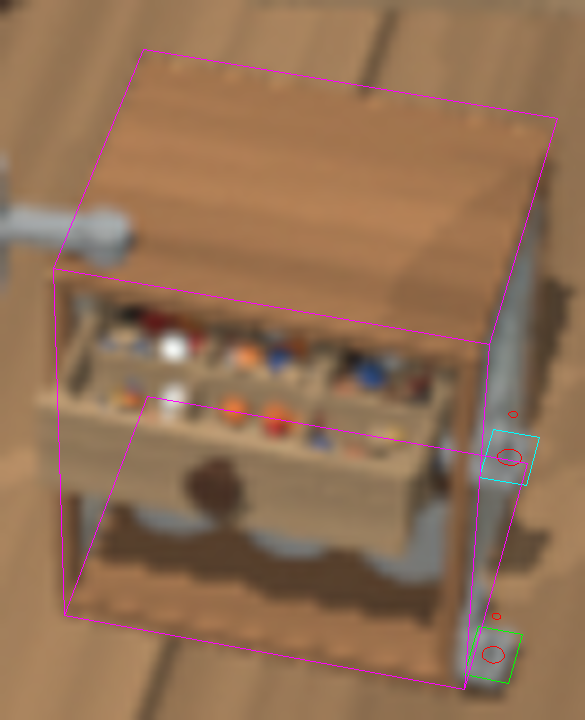

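>>> {"name": "step_arm", "arguments": {"increments": "0.002 -0.02 0 0; 0.005 -0.05 0 0; 0.01 -0.08 -0.01 0; 0.011 -0.105 -0.02 0; 0.011 -0.118 -0.04 0; 0.011 -0.118 -0.06 0; 0.011 -0.118 -0.075 0; 0.011 -0.118 -0.085 0; 0.011 -0.118 -0.085 0; 0.011 -0.118 -0.085 0"}}

```text
time_s: 13.1
ee_pos: [497.6, -68.8, 186.3]
eef_rot: [1.332, 1.125, -1.332]
contact_force: [-0.3, -0.0, -2.0]
finger_gap: 13.6
```

```bash
python3 - <<'E'
from h import *
st=ctrl.state(); print(st['time_s'],st['ee_pos'],st['contact_force'],st['moment'])
s=viewer.read_camera("side");t=viewer.read_camera("top")
cv2.imwrite("pics/s6f.png",s[:,:,::-1]);cv2.imwrite("pics/t6f.png",t[:,:,::-1])
crop("t",t,300,205,35,30,20,"a6.png");crop("s",s,285,165,40,60,11,"c6.png")
E
```

```text
13.1 [497.56992592 -68.81598767 186.31468686] [-0.28077374 -0.04345215 -2.0215799 ] [-0.00699721 -0.14333303  0.01890135]
```

View pics/a6.png

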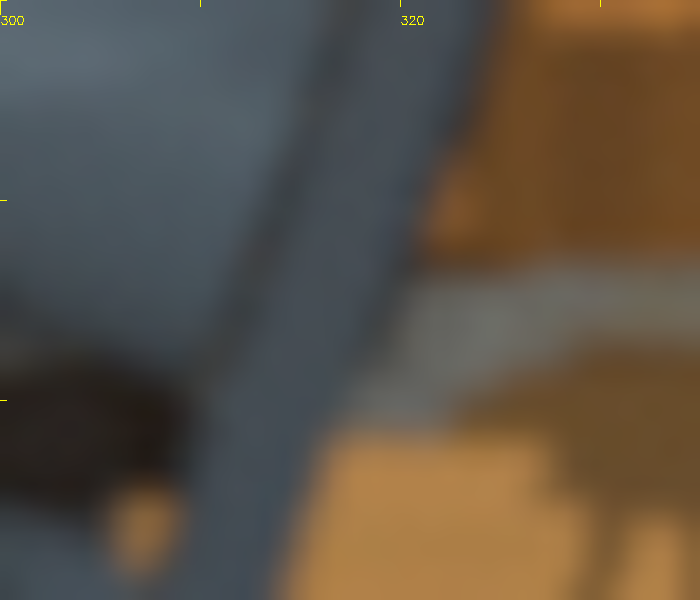

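View pics/c6.png

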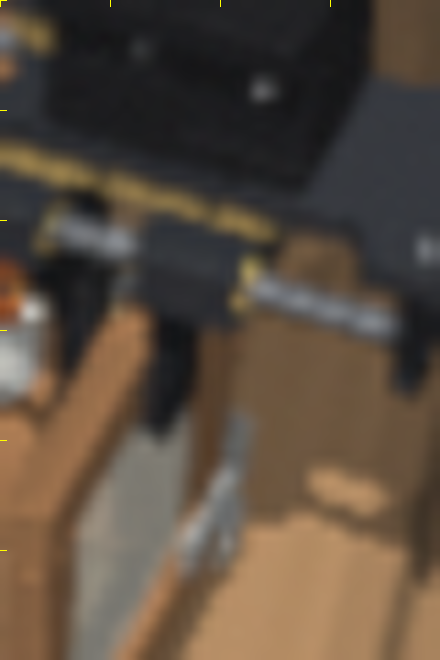

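>>> {"name": "step_arm", "arguments": {"increments": "0 0 -0.005 0; 0 0 -0.01 0; 0 0 -0.015 0; 0 0 -0.02 0; 0 0 -0.025 0; 0 0 -0.03 0; 0 0 -0.035 0; 0 0 -0.04 0; 0 0 -0.04 0; 0 0 -0.04 0"}}

```text
time_s: 14.03
ee_pos: [497.8, -68.8, 178.6]
eef_rot: [1.333, 1.125, -1.332]
contact_force: [0.2, 1.6, 0.4]
finger_gap: 13.6
```

>>> {"name": "step_arm", "arguments": {"increments": "0 0 -0.005 0; 0 0 -0.01 0; 0 0 -0.015 0; 0 0 -0.02 0; 0 0 -0.02 0; 0 0 -0.02 0; 0 0 -0.02 0; 0 0 -0.02 0; 0 0 -0.02 0; 0 0 -0.02 0"}}

```text
time_s: 14.87
ee_pos: [498.4, -67.9, 175.4]
eef_rot: [1.335, 1.124, -1.33]
contact_force: [0.7, 7.4, 6.1]
finger_gap: 13.7
```

```bash
python3 - <<'E'
from h import *
st=ctrl.state(); print(st['time_s'],st['ee_pos'],st['contact_force'],st['moment'])
s=viewer.read_camera("side")
cv2.imwrite("pics/s7f.png",s[:,:,::-1])
crop("s",s,265,165,60,85,9,"c7.png")
E
```

```text
14.8667 [498.44669057 -67.90131857 175.39025889] [0.68913571 7.37131711 6.0699503 ] [ 1.09117075 -0.21306429  0.0244254 ]
```

View pics/c7.png

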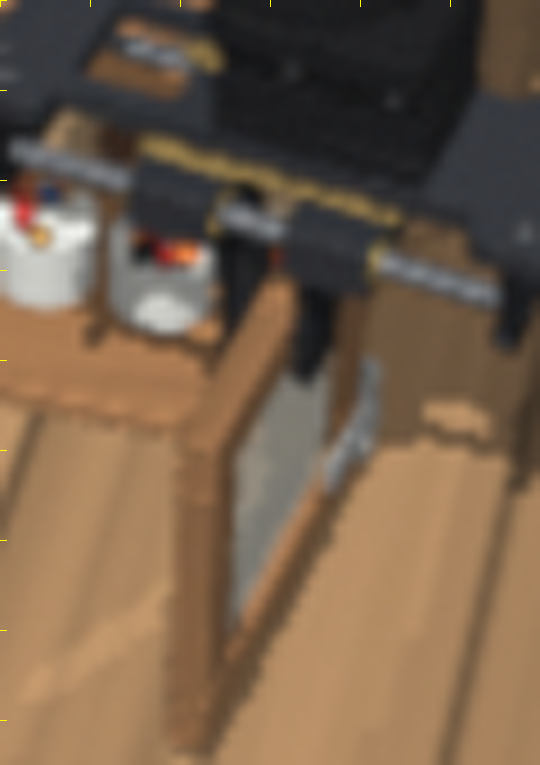

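>>> {"name": "step_arm", "arguments": {"increments": "0.002 0.006 0 0; 0.004 0.014 0 0; 0.004 0.014 0 0; 0.004 0.014 0 0; 0.004 0.014 -0.005 0; 0.004 0.014 -0.01 0; 0.004 0.014 -0.015 0; 0.004 0.014 -0.02 0; 0.004 0.014 -0.02 0; 0.004 0.014 -0.02 0"}}

```text
time_s: 15.75
ee_pos: [498.4, -66.3, 170.4]
eef_rot: [1.332, 1.125, -1.333]
contact_force: [-0.2, -0.2, -2.3]
finger_gap: 14.0
```

>>> {"name": "step_arm", "arguments": {"increments": "0 0 -0.006 0; 0 0 -0.012 0; 0 0 -0.018 0; 0 0 -0.024 0; 0 0 -0.03 0; 0 0 -0.036 0; 0 0 -0.042 0; 0 0 -0.046 0; 0 0 -0.046 0; 0 0 -0.046 0"}}

```text
time_s: 16.58
ee_pos: [498.5, -66.3, 161.4]
eef_rot: [1.332, 1.125, -1.332]
contact_force: [-0.4, 0.7, -0.3]
finger_gap: 13.8
```

>>> {"name": "step_arm", "arguments": {"increments": "0 0 -0.004 0; 0 0 -0.008 0; 0 0 -0.012 0; 0 0 -0.015 0; 0 0 -0.015 0; 0 0 -0.015 0; 0 0 -0.015 0; 0 0 -0.015 0; 0 0 -0.015 0; 0 0 -0.015 0"}}

```text
time_s: 17.42
ee_pos: [499.4, -65.4, 160.1]
eef_rot: [1.335, 1.123, -1.33]
contact_force: [-1.0, 5.0, 12.1]
finger_gap: 14.0
```

>>> {"name": "step_arm", "arguments": {"increments": "0 0 0.006 0; 0 0 0.006 0; 0 0 0.006 0; 0 0 0.006 0; 0 0 0.006 0; 0 0 0.006 0; 0 0 0.04 0; 0 0 0.1 0; 0 0 0.17 0; 0 0 0.23 0", "claw": 0}}

```text
time_s: 18.25
ee_pos: [498.6, -66.3, 205.2]
eef_rot: [1.332, 1.125, -1.332]
contact_force: [0.3, 0.2, 0.5]
finger_gap: 72.7
```

```bash
python3 - <<'E'
from h import *
st=ctrl.state(); print(st['time_s'],st['ee_pos'],st['contact_force'],st['moment'],st['finger_gap'])
s=viewer.read_camera("side");t=viewer.read_camera("top")
cv2.imwrite("pics/s8f.png",s[:,:,::-1])
crop("s",s,245,145,90,95,7,"c8.png");crop("t",t,260,150,100,80,7,"t8.png")
E
```

```text
18.25 [498.5649436  -66.31864735 205.22391556] [0.25003364 0.18889083 0.45718392] [-0.04151345 -0.13706343 -0.02705121] 72.67561198084735
```

View pics/c8.png

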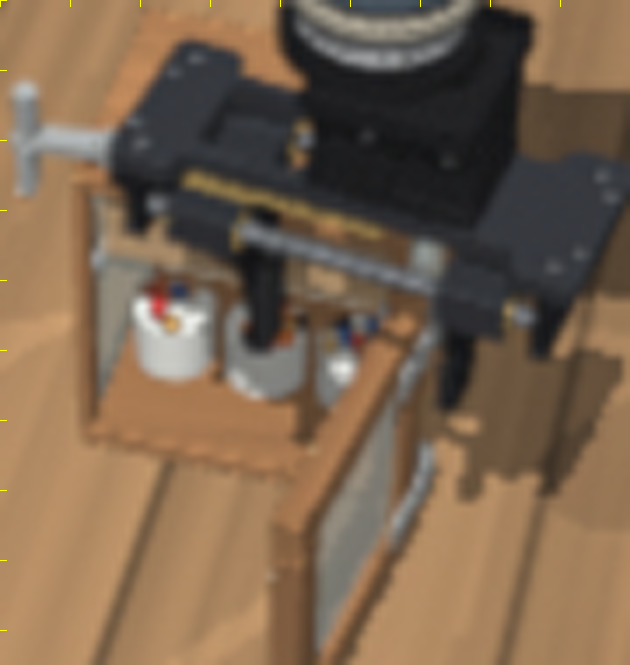

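View pics/t8.png

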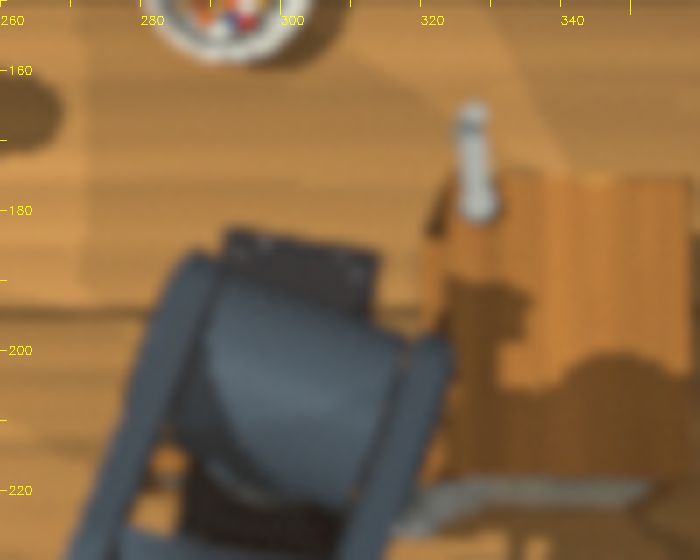

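>>> {"name": "step_arm", "arguments": {"increments": "-0.04 0.03 0 0; -0.08 0.06 0 0; -0.12 0.09 0 0; -0.16 0.12 0 0; -0.17 0.12 0 0; -0.17 0.12 0 0; -0.17 0.12 0 0; -0.17 0.12 0 0; -0.17 0.12 0 0; -0.17 0.12 0 0", "claw": 1}}

```text
time_s: 19.18
ee_pos: [465.0, -42.5, 204.3]
eef_rot: [1.333, 1.124, -1.332]
contact_force: [-0.7, 0.8, 0.6]
finger_gap: 28.2
```

>>> {"name": "step_arm", "arguments": {"increments": "0 0 0 0; 0 0 0 0; 0 0 0 0; 0 0 0 0; 0 0 -0.04 0; 0 0 -0.08 0; 0 0 -0.12 0; 0 0 -0.16 0; 0 0 -0.18 0; 0 0 -0.18 0"}}

```text
time_s: 20.02
ee_pos: [463.7, -42.0, 166.9]
eef_rot: [1.332, 1.127, -1.334]
contact_force: [-0.5, -0.4, 0.7]
finger_gap: 0.6
```

```bash
cat > way.py <<'E'
import numpy as np
from scipy.spatial.transform import Rotation as Ro
from workcell import ctrl
st=ctrl.state(); M=Ro.from_rotvec(st['eef_rot']).as_matrix(); y0=np.degrees(np.arctan2(M[1,1],M[0,1]))
print(st['time_s'],st['ee_pos'],y0,st['contact_force'],st['finger_gap'])
pin=np.array([484.8,-147.1])
for yaw in (-9.6,-20,-30,-40,-50,-60,-70,-80,-85,-88,-91):
    a=np.radians(yaw); p=pin-22*np.array([np.cos(a),np.sin(a)])+100*np.array([-np.sin(a),np.cos(a)])
    d=(p-st['ee_pos'][:2])/200
    print(yaw,p.round(1),d.round(3),round((yaw-y0)/60,3))
E
python3 way.py
```

```text
20.0167 [463.66891558 -42.00837636 166.92210898] -9.66390539139695 [-0.52124906 -0.40219407  0.67964987] 0.6034402750291399
-9.6 [479.8 -44.8] [ 0.081 -0.014] 0.001
-20 [498.3 -45.6] [ 0.173 -0.018] -0.172
-30 [515.7 -49.5] [ 0.26  -0.037] -0.339
-40 [532.2 -56.4] [ 0.343 -0.072] -0.506
-50 [547.3 -66. ] [ 0.418 -0.12 ] -0.672
-60 [560.4 -78. ] [ 0.484 -0.18 ] -0.839
-70 [571.2 -92.2] [ 0.538 -0.251] -1.006
-80 [ 579.5 -108.1] [ 0.579 -0.33 ] -1.172
-85 [ 582.5 -116.5] [ 0.594 -0.372] -1.256
-88 [ 584.  -121.6] [ 0.602 -0.398] -1.306
-91 [ 585.2 -126.8] [ 0.607 -0.424] -1.356
```

>>> {"name": "step_arm", "arguments": {"increments": "0.04 -0.007 0 0; 0.07 -0.012 0 0; 0.09 -0.014 0 -0.02; 0.12 -0.015 0 -0.075; 0.15 -0.017 0 -0.13; 0.18 -0.019 0 -0.19; 0.217 -0.026 0 -0.255; 0.26 -0.037 0 -0.339; 0.302 -0.053 0 -0.42; 0.343 -0.072 0 -0.506"}}

```text
time_s: 20.85
ee_pos: [534.3, -56.8, 168.8]
eef_rot: [1.706, 0.789, -1.704]
contact_force: [-0.2, -0.3, -0.0]
finger_gap: 0.5
```

```bash
python3 way.py; python3 - <<'E'
from h import *
s=viewer.read_camera("side")
cv2.imwrite("pics/s9f.png",s[:,:,::-1])
crop("s",s,245,145,90,95,7,"c9.png")
E
```

```text
20.85 [534.32850749 -56.79039061 168.81315726] -40.295208745973014 [-0.1738826  -0.30493077 -0.01357017] 0.464280698215196
-9.6 [479.8 -44.8] [-0.273  0.06 ] 0.512
-20 [498.3 -45.6] [-0.18   0.056] 0.338
-30 [515.7 -49.5] [-0.093  0.036] 0.172
-40 [532.2 -56.4] [-0.011  0.002] 0.005
-50 [547.3 -66. ] [ 0.065 -0.046] -0.162
-60 [560.4 -78. ] [ 0.13  -0.106] -0.328
-70 [571.2 -92.2] [ 0.185 -0.177] -0.495
-80 [ 579.5 -108.1] [ 0.226 -0.256] -0.662
-85 [ 582.5 -116.5] [ 0.241 -0.298] -0.745
-88 [ 584.  -121.6] [ 0.248 -0.324] -0.795
-91 [ 585.2 -126.8] [ 0.254 -0.35 ] -0.845
```

View pics/c9.png

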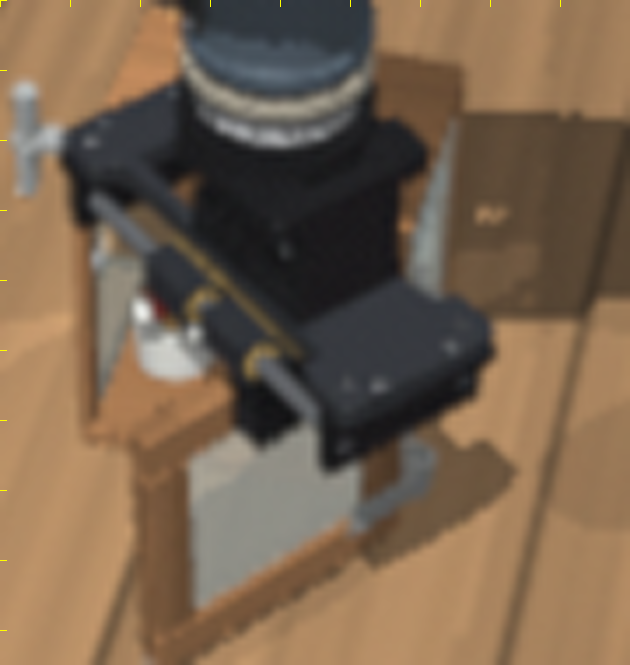

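>>> {"name": "step_arm", "arguments": {"increments": "0.03 -0.022 0 -0.08; 0.065 -0.046 0 -0.162; 0.1 -0.076 0 -0.245; 0.13 -0.106 0 -0.328; 0.16 -0.14 0 -0.41; 0.185 -0.177 0 -0.495; 0.207 -0.216 0 -0.58; 0.226 -0.256 0 -0.662; 0.235 -0.28 0 -0.71; 0.241 -0.298 0 -0.745"}}

```text
time_s: 21.73
ee_pos: [582.0, -116.9, 168.6]
eef_rot: [2.176, 0.098, -2.174]
contact_force: [0.5, 0.7, -0.6]
finger_gap: 0.7
```

```bash
python3 way.py
```

```text
21.7333 [ 582.0321985  -116.89309025  168.64119724] -84.80651889203624 [ 0.47498676  0.6739868  -0.60492912] 0.6902980586434364
-9.6 [479.8 -44.8] [-0.511  0.36 ] 1.253
-20 [498.3 -45.6] [-0.419  0.356] 1.08
-30 [515.7 -49.5] [-0.331  0.337] 0.913
-40 [532.2 -56.4] [-0.249  0.303] 0.747
-50 [547.3 -66. ] [-0.174  0.255] 0.58
-60 [560.4 -78. ] [-0.108  0.194] 0.413
-70 [571.2 -92.2] [-0.054  0.123] 0.247
-80 [ 579.5 -108.1] [-0.013  0.044] 0.08
-85 [ 582.5 -116.5] [0.002 0.002] -0.003
-88 [ 584.  -121.6] [ 0.01  -0.024] -0.053
-91 [ 585.2 -126.8] [ 0.016 -0.05 ] -0.103
```

>>> {"name": "step_arm", "arguments": {"increments": "0.005 -0.012 0 -0.02; 0.01 -0.024 0 -0.05; 0.013 -0.032 0 -0.07; 0.015 -0.04 0 -0.09; 0.016 -0.045 0 -0.1; 0.016 -0.05 0 -0.1; 0.016 -0.05 0 -0.1; 0.016 -0.05 0 -0.1; 0.016 -0.05 0 -0.1; 0.016 -0.05 0 -0.1"}}

```text
time_s: 22.57
ee_pos: [584.5, -126.2, 168.4]
eef_rot: [-2.215, 0.014, 2.215]
contact_force: [-0.3, -0.2, -0.7]
finger_gap: 0.6
```

```bash
python3 - <<'E'
from h import *
st=ctrl.state(); print(st['time_s'],st['ee_pos'],st['contact_force'],st['moment'],st['finger_gap'])
s=viewer.read_camera("side");t=viewer.read_camera("top")
crop("s",s,245,145,90,95,7,"c10.png");crop("t",t,280,150,100,80,7,"t10.png")
E
```

```text
22.5667 [ 584.48454923 -126.16480251  168.3539951 ] [-0.28834759 -0.19390864 -0.65985711] [ 0.02325863  0.05061548 -0.01017142] 0.6012081534923387
```

View pics/c10.png

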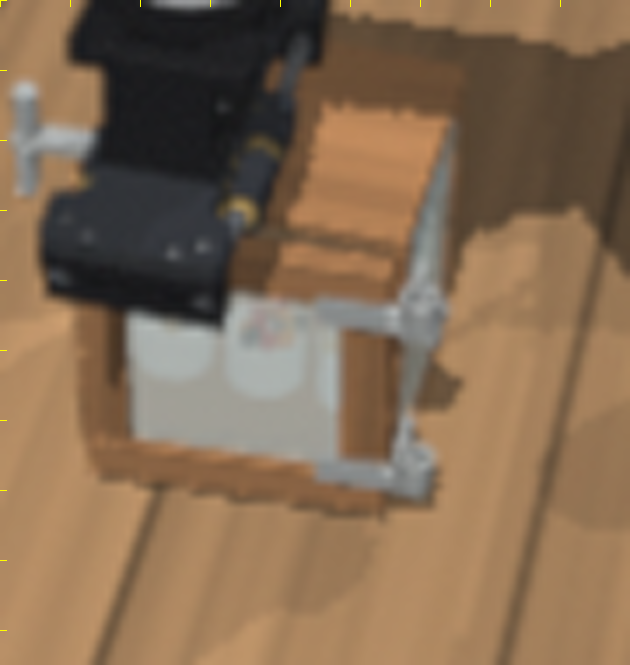

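View pics/t10.png

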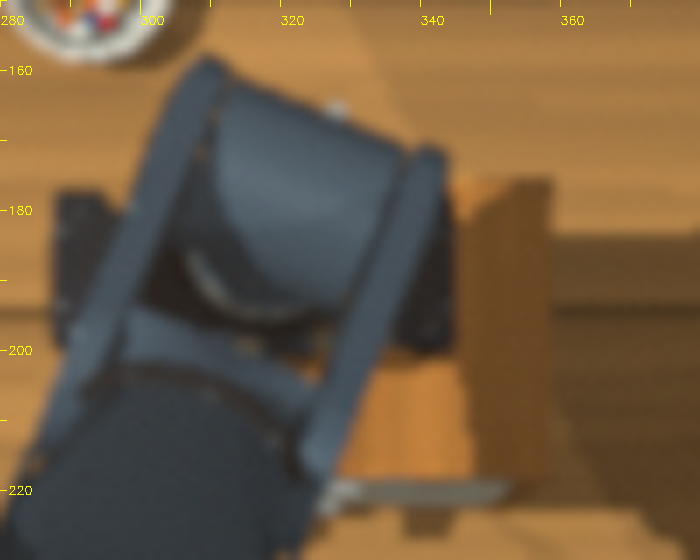

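>>> {"name": "step_arm", "arguments": {"increments": "0 -0.004 0 0; 0 -0.008 0 0; 0 -0.012 0 0; 0 -0.016 0 0; 0 -0.02 0 0; 0 -0.02 0 0; 0 -0.02 0 0; 0 -0.02 0 0; 0 -0.02 0 0; 0 -0.02 0 0"}}

```text
time_s: 23.5
ee_pos: [584.5, -130.2, 168.3]
eef_rot: [-2.215, 0.014, 2.215]
contact_force: [-0.4, 0.4, -0.5]
finger_gap: 0.3
```

>>> {"name": "step_arm", "arguments": {"increments": "0 -0.003 0 0; 0 -0.006 0 0; 0 -0.009 0 0; 0 -0.01 0 0; 0 -0.01 0 0; 0 -0.01 0 0; 0 -0.01 0 0; 0 -0.01 0 0; 0 -0.01 0 0; 0 -0.01 0 0"}}

```text
time_s: 24.33
ee_pos: [584.6, -132.2, 168.3]
eef_rot: [-2.215, 0.014, 2.215]
contact_force: [0.8, 1.6, 0.4]
finger_gap: 0.3
```

>>> {"name": "step_arm", "arguments": {"increments": "0 -0.002 0 0; 0 -0.004 0 0; 0 -0.006 0 0; 0 -0.008 0 0; 0 -0.008 0 0; 0 -0.008 0 0; 0 -0.008 0 0; 0 -0.008 0 0; 0 -0.008 0 0; 0 -0.008 0 0"}}

```text
time_s: 25.17
ee_pos: [584.6, -134.0, 168.4]
eef_rot: [-2.215, 0.014, 2.215]
contact_force: [0.9, 0.8, 0.2]
finger_gap: 0.4
```

>>> {"name": "step_arm", "arguments": {"increments": "0 0.04 0 0; 0 0.1 0 0; 0 0.1 0.1 0; 0 0.1 0.2 0; 0 0.1 0.3 0; 0 0.1 0.4 0; 0.1 0 0.4 0; 0.25 -0.15 0.4 0; 0.4 -0.3 0.4 0; 0.41 -0.36 0.4 0"}}

```text
time_s: 26.0
ee_pos: [670.8, -208.8, 248.6]
eef_rot: [-2.223, 0.019, 2.211]
contact_force: [0.3, -1.3, 0.8]
finger_gap: 0.3
```

```bash
python3 - <<'E'
from h import *
st=ctrl.state(); print(st['time_s'],st['ee_pos'],st['contact_force'],st['moment'],st['finger_gap'],st['joint_positions'])
s=viewer.read_camera("side");t=viewer.read_camera("top")
cv2.imwrite("pics/s11f.png",s[:,:,::-1]);cv2.imwrite("pics/t11f.png",t[:,:,::-1])
crop("s",s,235,115,90,105,7,"c11.png");crop("t",t,300,150,90,80,8,"t11.png")
E
```

```text
26.0 [ 670.81944545 -208.80848917  248.57565678] [ 0.26657619 -1.27282473  0.81532011] [ 0.04493973 -0.06144469  0.00452689] 0.3342447600740181 [-4.60022249e-01  6.32987615e-01  1.22171899e+00 -1.03800396e-03
  1.28013467e+00  1.12393594e+00]
```

View pics/c11.png

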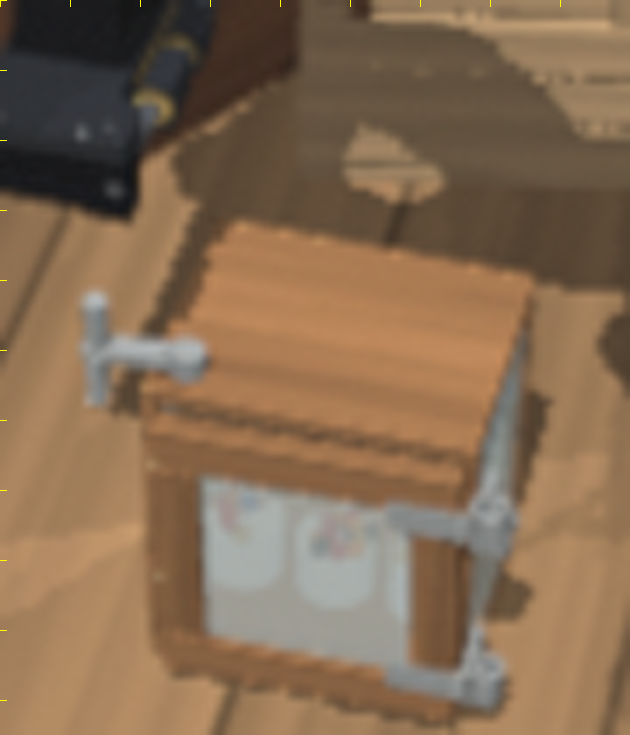

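View pics/t11.png

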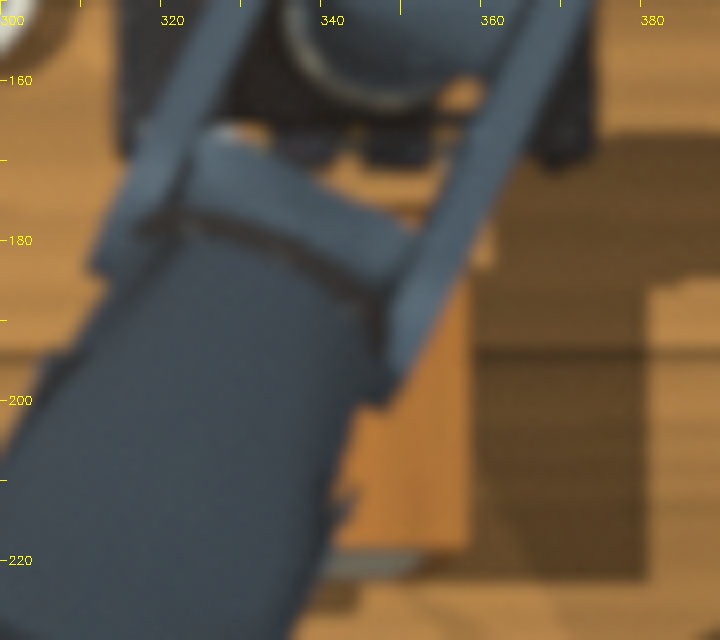

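```bash
python3 - <<'E'
from h import *
print("piv",atz("top",(327.9,178.6),183),atz("side",(235+217/8-.44,135+245/8-.44),183))
print("post",atz("top",(290+262/7-.43,150+115/7-.43),204),atz("side",(248.1,157.6),204))
E
```

```text
piv [ 626.49440838 -173.28271     183.        ] [ 627.62427891 -168.03005565  183.        ]
post [ 665.99331769 -168.8425738   204.        ] [ 669.3908438  -167.91567254  204.        ]
```

>>> {"name": "step_arm", "arguments": {"increments": "0 0 -0.05 0; 0 0 -0.1 0; 0 0 -0.15 0; 0 0 -0.19 0; 0 0 -0.19 0; 0 0 -0.19 0; 0 0.03 -0.19 0; 0 0.05 -0.19 0; 0 0.067 -0.19 0; 0 0.067 -0.19 0"}}

```text
time_s: 26.93
ee_pos: [666.7, -191.4, 211.0]
eef_rot: [-2.216, 0.013, 2.215]
contact_force: [0.8, -1.2, 0.6]
finger_gap: 0.2
```

```bash
python3 - <<'E'
from h import *
st=ctrl.state(); print(st['time_s'],st['ee_pos'],st['contact_force'])
s=viewer.read_camera("side")
crop("s",s,225,105,90,85,8,"c12.png")
E
```

```text
26.9333 [ 666.724875   -191.35596145  210.97482295] [ 0.77497808 -1.21531395  0.60460809]
```

View pics/c12.png

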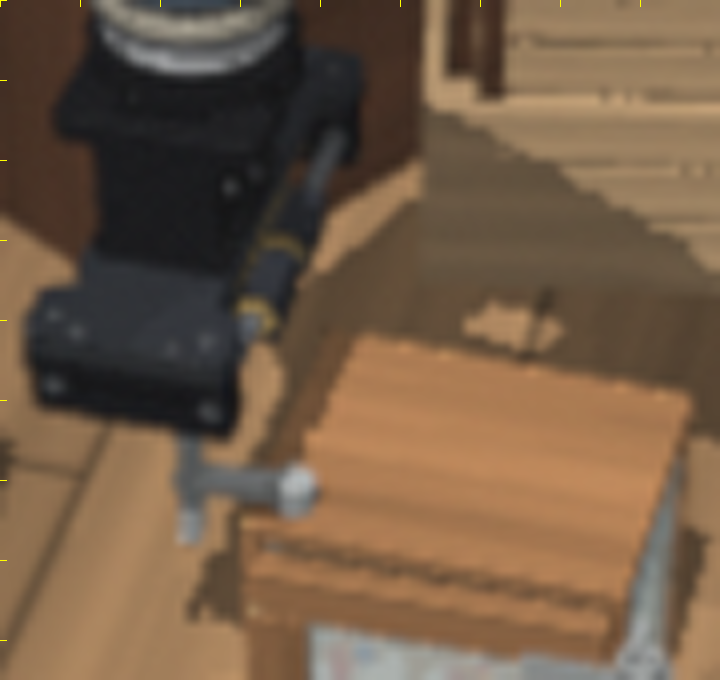

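>>> {"name": "step_arm", "arguments": {"increments": "0.009 0.021 0 0.1; 0.017 0.044 0 0.2; 0.022 0.067 0 0.3; 0.024 0.09 0 0.4; 0.0245 0.114 0 0.5; 0.022 0.137 0 0.6; 0.017 0.16 0 0.7; 0.01 0.182 0 0.8; 0 0.204 0 0.9; -0.011 0.224 0 1"}}

```text
time_s: 27.82
ee_pos: [664.7, -148.2, 210.8]
eef_rot: [1.589, 0.907, -1.588]
contact_force: [-0.0, -1.7, 0.3]
finger_gap: 0.3
```

```bash
python3 - <<'E'
from h import *
st=ctrl.state(); print(st['time_s'],st['ee_pos'],st['contact_force'],st['joint_positions'])
s=viewer.read_camera("side")
crop("s",s,225,105,90,95,7,"c13.png")
E
```

```text
27.8167 [ 664.74384404 -148.15160182  210.7519739 ] [-0.01796143 -1.71854871  0.27306122] [-3.82668769e-01  6.42054176e-01  1.31700193e+00 -8.56982178e-04
  1.18070177e+00  1.48627256e-01]
```

View pics/c13.png

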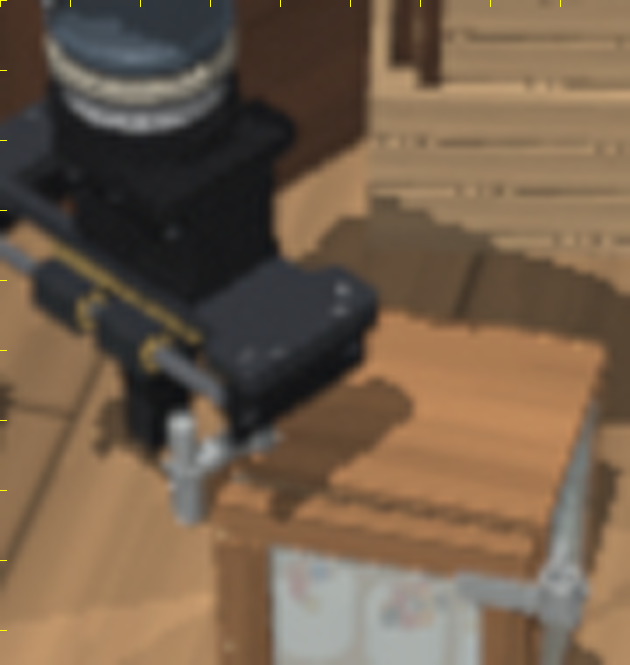

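>>> {"name": "step_arm", "arguments": {"increments": "-0.012 0.016 0 0.083; -0.024 0.031 0 0.167; -0.038 0.045 0 0.25; -0.053 0.058 0 0.333; -0.069 0.069 0 0.417; -0.086 0.079 0 0.5; -0.092 0.081 0 0.5; -0.097 0.083 0 0.5; -0.097 0.083 0 0.5; -0.097 0.083 0 0.5"}}

```text
time_s: 28.7
ee_pos: [645.1, -131.2, 210.5]
eef_rot: [1.22, 1.202, -1.22]
contact_force: [0.6, 0.7, 0.4]
finger_gap: 0.5
```

```bash
python3 - <<'E'
from h import *
st=ctrl.state(); print(st['time_s'],st['ee_pos'],st['contact_force'],st['joint_positions'])
s=viewer.read_camera("side");t=viewer.read_camera("top")
crop("s",s,225,115,90,95,7,"c14.png");crop("s",t,290,150,90,80,8,"t14.png")
E
```

```text
28.7 [ 645.12089484 -131.19490557  210.47910767] [0.61566155 0.70253865 0.42943529] [-3.70098414e-01  6.12518267e-01  1.37975403e+00  1.28708544e-04
  1.14898261e+00 -3.55648044e-01]
```

View pics/c14.png

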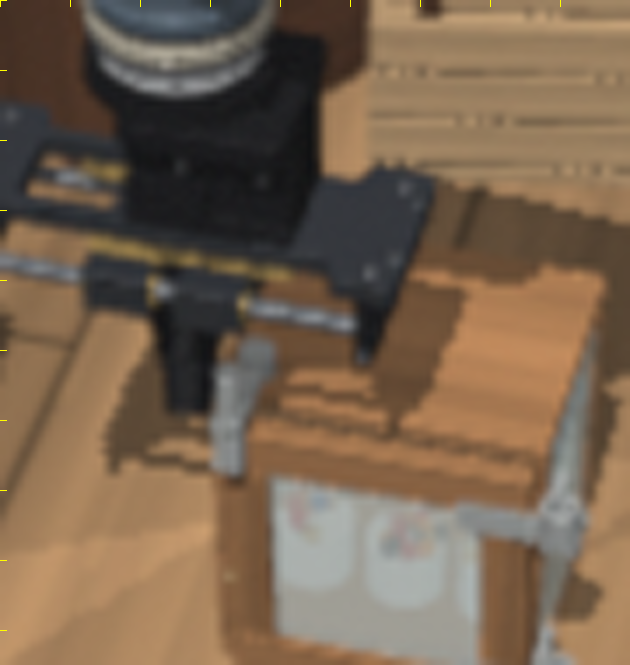

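>>> {"name": "step_arm", "arguments": {"increments": "-0.006 0 0 0; -0.012 0 0 0; -0.018 0 0 0; -0.024 0 0 0; -0.03 0 0 0; -0.03 0 0 0; -0.03 0 0 0; -0.03 0 0 0; -0.03 0 0 0; -0.03 0 0 0"}}

```text
time_s: 29.63
ee_pos: [643.6, -131.1, 210.8]
eef_rot: [1.224, 1.194, -1.211]
contact_force: [11.1, 1.3, -5.8]
finger_gap: 0.8
```

>>> {"name": "step_arm", "arguments": {"increments": "0.05 0 0 0; 0.12 0 0 0; 0.15 0 0.1 0; 0.15 0 0.25 0; 0.15 0 0.4 0; 0.1 0.2 0.5 0; 0 0.4 0.5 0; 0 0.6 0.5 0; 0 0.8 0.5 0; 0 1 0.5 0"}}

```text
time_s: 30.47
ee_pos: [637.5, 69.1, 310.6]
eef_rot: [1.218, 1.203, -1.221]
contact_force: [0.6, -0.4, 0.7]
finger_gap: 0.2
```

>>> {"name": "step_arm", "arguments": {"increments": "0 0.2 0 0; 0 0.4 0 0; 0 0.6 0 0; 0 0.8 0 0; 0 0.8 0 0; 0 0.8 0 0; 0 0.8 0 0; 0 0.8 0 0; 0 0.8 0 0; 0 0.8 0 0"}}

```text
time_s: 31.3
ee_pos: [639.2, 226.2, 310.4]
eef_rot: [1.22, 1.202, -1.22]
contact_force: [-0.0, 0.4, -0.5]
finger_gap: 0.5
```

```bash
python3 - <<'E'
from h import *
st=ctrl.state(); print(st['time_s'],st['ee_pos'],st['contact_force'])
s=viewer.read_camera("side");t=viewer.read_camera("top")
cv2.imwrite("pics/s15f.png",s[:,:,::-1]);cv2.imwrite("pics/t15f.png",t[:,:,::-1])
crop("s",s,240,135,80,90,8,"c15.png");crop("s",t,300,155,80,75,9,"t15.png")
E
```

```text
31.3 [639.16841556 226.15002408 310.41479484] [-0.04926872  0.36965828 -0.49592384]
```

View pics/c15.png

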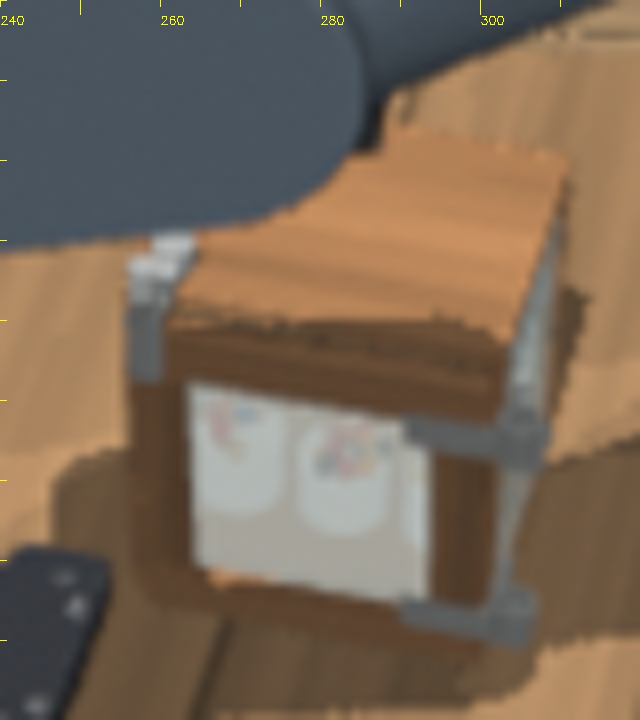

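View pics/t15.png

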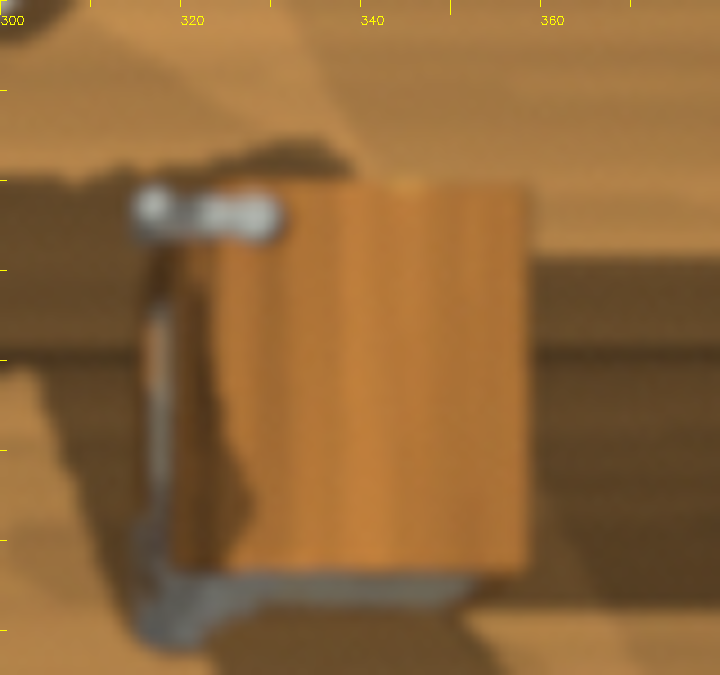

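View pics/s15f.png

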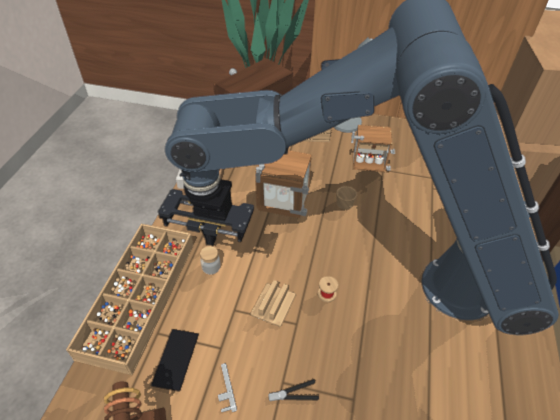

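```bash
python3 -c "
from workcell import job
print(job.job_done())"
```

```text
the job is handed in; nothing more can be done
None
```

I closed up the case and handed the job in at about 31 s; the limit was 72 s.

- **Tray:** I pushed it in until it hit its end stop, where the force reached about 16 N.
- **Leaf on the pins:** I lifted it out of the stand and hung it about 81° open. On the first try the bores caught the pin tapers about 2.5 mm off. I moved the leaf over by about that much and it went down freely. At the bottom it seated firmly, with about 12 N and no further travel, at the height I had worked out to within about 1.5 mm.
- **Leaf shut:** I let go of it and swung it shut from outside. I never felt a clear stop: the push force stayed under 2 N, even about 6 mm past the position I had estimated for shut. That it is shut rests on the pictures, which show the leaf flat and parallel to the case front.
- **Catch:** I turned it until it hit its end stop, at about 11 N. In the last pictures it points straight out, with its end hooked in front of the leaf.

**Last checks:** the final pictures show both knuckles on their brackets, the leaf upright and the arm clear of everything. The side view shows the things around the case standing where they were, though the arm hides the bowl there and I did not check that picture against the first one. The two cameras disagreed by about 2–3 mm on where things stand, so I went by touch for the final fit.

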